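Hang the nesting measuring cups on one hook

ROBOT

A 6-joint arm with a two-finger parallel gripper is mounted at the origin on the work surface. World frame = base frame: x ahead of the robot, y to its left, z up, the work surface at z = 0. Lengths are in m, angles in degrees, forces in N, time in s.
With the tool pointing down it reaches from about 0.35 to 0.85 m from the base axis. Payload 8.1 kg.
Tool frame: the origin (TCP) lies midway between the tips of the shut fingers; the grasp point (between the pads) lies 19 mm behind it; z points along the fingers, y is the direction in which the jaws open and shut (so a half turn about z gives the same grasp; the last joint's range is limited). The gripper opens to 85 mm and grips with 20 to 120 N. Pads are 22 mm wide; open, the fingers measure 114 mm over their backs; the gripper's body (76 mm by 85 mm) begins 54 mm behind the grasp point. The pads swing forward as they close: fully open they stand 13 mm farther back than shut.
Start: joints at [-72.445, 7.471, 85.268, -0, 87.261, -4.893], TCP at [0.229, -0.555, 0.231] pointing down, gripper open.
Joint ranges: [-169.43, 169.43], [-51.17, 129.36], [1.28, 143.12], [-76.62, 256.62], [0, 156.53], [-152.29, 152.29]. Speed limits (degrees/s): [136.94, 136.94, 159.86, 180, 180, 180].

INTERFACE

Orientations are given as a 3x3 rotation matrix whose columns are the frame's x, y, z axes.
In Python, from plant import * gives the robot as it stands.
- The arm moves only by the tool jog_arm, never from a script. Its argument "rows" is a list of rows, each a list of 7 numbers: the shift along the tool's x, y, z in mm, then the turn, a rotation vector about the tool's x, y, z in rad, then the finger opening in mm, from 0 to 85.4. A call has 1 to 8 rows; each row shifts and turns the commanded pose from where the row before left it, along the tool's axes as they then stand; what a row does not reach is not made up. A row lasts 1/8 s, in which the tool goes at most 62.5 mm and 10.7 degrees, less where a joint would pass 70% of its speed; a pose out of reach is approached as far as the arm can. A call is refused whole if a number of a shift passes 62.5 or a number of a turn 0.188, either way. A call with a gripper value outside its range is refused whole. The fingers move at their own pace and stop on an object; "force" is the grip in N (left out, the last holds). Time passes only in rows, so rows that do not move let the fingers close. It gives the time, the measured TCP pose, the force and the opening at its end, in the units of the state.
- get_state(): the state, without advancing time (a new reading comes with each control period).
- get_image(name): name is "scene" or "top" or "wrist"; returns a dict with "pixels" (384x512x3 uint8, blue, green, red), "fx", "fy", "cx", "cy" (pixels), "rvec" (rotation vector, rad) and "tvec" (3), from world to camera coordinates, as OpenCV has them; the wrist camera has in their place "mount" (4x4, takes a point from camera to tool coordinates, whose origin is the TCP and whose axes are the flange's). Camera axes: x right, y down, z forward; pixel columns grow to the right and rows downward; lengths in m; the calibration is good to about 2 mm. The wrist camera is an equidistant fisheye: a pixel r from the principal point sees the ray r / f radians off the axis. A picture is of the moment at which its call begins: read the wrist's pose just before it. There is no depth.
- job_done(): hands the job in, once; it reports no verdict.
The state is a dict: "time_s": time; "joint_pos": joint angles; "qd": joint speeds; "joint_efforts": joint torques, N m; "position": TCP position; "ee_rot": TCP orientation; "force": force on the tool from outside, world axes, zero at the start; "ft_torque": the same for the moment, N m; "gripper_width": finger opening in m.
Only numpy, scipy, OpenCV 4.12 (cv2) and the standard library are available. Lean on these libraries where they do the work, as an engineer would, in place of code of your own. Each camera call takes 0.05 s, during which the arm holds its last target. There are 200 camera calls.

TASK

Put the two square measuring cups away on the free hook under the little shelf, hanging by the slots in their handles with their mouths facing the way the hook points: first the big blue one, which stands between the plates in the dish rack, then the small yellow one in front of it, so that the small cup nests inside the big one. Let go of both and leave them hanging there at rest or swinging only slightly; leave the plates standing in the rack without pressing on them, and do not knock the glass box or the tin cup about.

Things in the scene. Friction and masses are not known exactly. Their poses are not given: they have to be found in the camera images.
- big_cup: big square measuring cup, blue plastic, about 90 g, starts standing in the rack. Box bowl 84 wide (y), 66 high (z), 48 mm deep (x), walls 3, open only at the mouth, which faces its -x. Stands stably on one flat side of the bowl, handle straight up (+z). Origin: centre of that underside. Strap handle 24 wide (y), 6 thick, flush with the mouth (x -24 to -18), its end at z = 160 mm
- big_cup_slot (a point): middle of the upper edge of the hanging slot through the big cup's handle (along x): cup frame (-21, 0, 152) mm, axes as the cup's. The slot is 14 mm wide (y) and 26 mm high, z = 126 to 152 mm; below it the handle is solid down to the bowl at z = 66 mm
- small_cup: small square measuring cup, yellow plastic, about 60 g, same form, starts on the plank. Bowl 62 wide (y), 46 high (z), 42 mm deep (x), mouth to its -x. Stands on one flat side of the bowl, handle straight up (+z). Origin: centre of that underside. Handle 30 wide (y), 6 thick, flush with the mouth (x -21 to -15), its end at z = 150 mm
- small_cup_slot (a point): middle of the upper edge of the small cup's slot: cup frame (-18, 0, 142) mm, axes as the cup's. The slot is 16 mm wide and 26 mm high, z = 116 to 142 mm; below it the handle is solid down to the bowl at z = 46 mm
- small_cup_middle (a point): middle of the small cup's bowl: cup frame (0, 0, 23) mm. With the cups hung handle against handle, small in front, the small bowl lies inside the big one with 7 to 8 mm to spare all round
- hook_shelf: pine countertop shelf on two end legs, 420 long (y), 120 mm deep, with a white plastic hook rail below; hooks point to its -x. Origin: on the plank. An aluminium strainer hangs on the hook 145 mm to +y of the free one, a steel ladle 90 mm further (fixed). The board's underside is 95 mm above the hook and reaches 50 mm out past it: no room for a hand from straight above, come about 45 degrees from the front
- hook (a point): on the centreline of the free hook; axes as the shelf's, -x the way it points, z up. 7 mm round bar: stem down from the rail at x = +18 mm, level part from x = +14 to -10, tip turned up 45 degrees to (-20, 0, +10) mm. A slot passes over the tip level, untilted, with its upper edge 15 to 21 mm above this point. Open space behind. A hung cup swings about 10 degrees, bowl towards -x
- hook_tip (a point): centre of the rounded end of the free hook's upturned tip, (-20, 0, +10) mm from hook
- rack: purple plastic dish rack, fixed, 270 (x) by 230 mm (y), rim bars 70 mm high. Origin: centre of its underside. The plates and the big cup between them follow one another along its x; the cup rests on two bars, 16 mm above the origin
- plate_front: cream melamine plate, 170 mm across, on edge in the rack 22 to 30 mm before the big cup's mouth, its top about 180 mm above the rack's underside: the cup's handle can be taken there from straight above only, by its sides. Origin: disc centre, x its axis
- plate_back: the same plate, about 26 mm behind the big cup, its top about 180 mm above the rack's underside; origin: disc centre, x its axis
- glass_box: glass food container with closed white snap lid, 108 x 148 x 60 mm, standing in front of the shelf; origin: centre of underside
- tin_cup: white enamel tin cup, 78 mm across, 72 mm high, handle to its +y; origin: centre of underside
- plank: pine plank under everything, 536 (x) by 1160 mm (y), 22 mm thick: its top is at z = 0.022 m. The middle, between rack and shelf, is free for putting a cup down. Origin: centre of its underside
There are look-alikes about, which are no part of the job. There is more than one size of the big_cup; the job needs the smaller.

How it is judged:
By the outcome, as a careful person would: the job done as asked, in the order asked, and still so for the second after the job is handed in, with the robot touching nothing.
It also fails if it takes over 67 s, if anything falls off the work surface, if the arm or the gripper's body presses on something with over 40 N, if the wrist force passes 120 N, or if a joint passes its speed limit or range.

## Working session

There is one attempt and no reset: what is moved stays moved. The work goes in short steps, Python scripts to look and compute and a tool call to move; the robot and the scene stay as the last step left them, time stands still between calls to the robot, and variables do not carry over. Pictures are saved under pics/ and viewed, about 8 in all and at most 12, crops included, and the job is handed in when it is done.

Besides the shell and the picture viewer there is one more tool, called after "Call:" as a command line: name --pt "numbers of a row" for each row, then --argument value for the rest. jog_arm: Moves the arm, as the interface text tells. Its arguments: {"type":"object","properties":{"rows":{"type":"array"},"force":{"type":"number"}},"required":["rows"]}

```bash
ls; mkdir -p pics; cat > h.py <<'E'
from plant import *
import numpy as np, cv2
def snap(name,fn=None):
    s=get_state(); im=get_image(name); 
    if fn: cv2.imwrite('pics/'+fn+'.png',im['pixels']); np.save('pics/'+fn+'.npy',np.array([{**im,'state':s}],dtype=object),allow_pickle=True)
    return im
def load(fn): return np.load('pics/'+fn+'.npy',allow_pickle=True)[0]
def ray(im,u,v):
    if 'mount' in im:
        x,y=(u-im['cx'])/im['fx'],(v-im['cy'])/im['fy']; r=np.hypot(x,y)
        d=np.array([np.sin(r)*x/max(r,1e-9),np.sin(r)*y/max(r,1e-9),np.cos(r)])
        M=np.array(im['mount']); s=im['state']; R=np.array(s['ee_rot']);p=np.array(s['position'])
        return p+R@M[:3,3], R@M[:3,:3]@d
    R,_=cv2.Rodrigues(np.array(im['rvec'],float)); t=np.array(im['tvec'],float).ravel()
    d=R.T@np.array([(u-im['cx'])/im['fx'],(v-im['cy'])/im['fy'],1.]); return -R.T@t, d/np.linalg.norm(d)
def onz(im,u,v,z): c,d=ray(im,u,v); return c+d*(z-c[2])/d[2]
def onax(im,u,v,a,val): c,d=ray(im,u,v); return c+d*(val-c[a])/d[a]
def tri(*obs):
    A=np.zeros((3,3));b=np.zeros(3);L=[]
    for im,u,v in obs:
        c,d=ray(im,u,v); P=np.eye(3)-np.outer(d,d); A+=P;b+=P@c; L.append((c,P))
    x=np.linalg.solve(A,b); return x,[round(1000*np.linalg.norm(P@(x-c)),1) for c,P in L]
def proj(im,X):
    R,_=cv2.Rodrigues(np.array(im['rvec'],float)); t=np.array(im['tvec'],float).ravel()
    c=(R@np.array(X,float).T).T+t; return np.c_[c[:,0]/c[:,2]*im['fx']+im['cx'],c[:,1]/c[:,2]*im['fy']+im['cy']]
E
python3 - <<'E'
from h import *
np.set_printoptions(precision=4,suppress=True)
a=snap('scene','s0');b=snap('top','t0');c=snap('wrist','w0')
for i in (a,b):
    print(ray(i,256,192),i['fx'])
print(c['mount'],c['fx'],c['cx'],c['cy']); print(get_state())
E
```

```text
pics
(array([2.0971, 0.1062, 1.1446]), array([-0.845 , -0.1541, -0.5121])) 484.94542763665606
(array([ 0.3927, -0.1772,  1.6696]), array([ 0.094 , -0.0036, -0.9956])) 420.6873660164408
[[-0.0003 -0.9631 -0.2693  0.067 ]
 [ 1.      0.0002 -0.0018 -0.0003]
 [ 0.0018 -0.2693  0.9631 -0.1442]
 [ 0.      0.      0.      1.    ]] 297.3186396354542 253.4177777102714 191.42742262668457
{'time_s': 0.15, 'joint_pos': array([-72.4462,   7.5052,  85.3169,  -0.0007,  87.2611,  -4.8939]), 'qd': array([ 0.0095, -0.039 , -0.2906, -0.0769, -0.0431, -0.1314]), 'joint_efforts': array([ -0.0003, -57.0063, -50.1159,  -0.0003,   0.0096,  -0.0001]), 'position': array([ 0.229 , -0.5541,  0.2305]), 'ee_rot': array([[ 0.9242,  0.3818, -0.0005],
       [ 0.3818, -0.9242,  0.0014],
       [ 0.0001, -0.0014, -1.    ]]), 'force': array([-0.0232, -0.2516,  0.7684]), 'ft_torque': array([ 0.0064, -0.0259, -0.0605]), 'gripper_width': 0.08529545594174083}
```

```bash
python3 - <<'E'
import cv2,numpy as np
a=cv2.imread('pics/s0.png');b=cv2.imread('pics/t0.png')
cv2.imwrite('pics/v1.png',cv2.resize(a,(800,600),interpolation=2)); cv2.imwrite('pics/v2.png',cv2.resize(b,(800,600),interpolation=2))
E
```

```text
(no output)
```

View pics/v1.png

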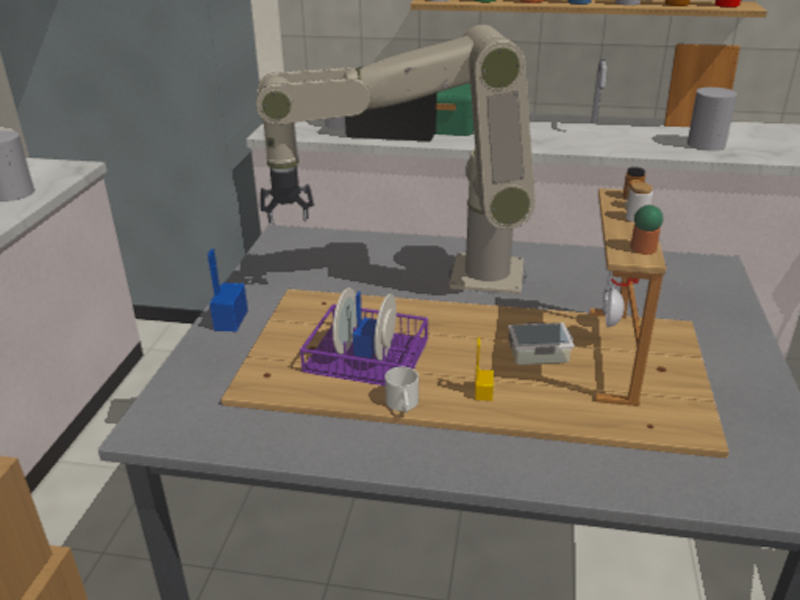

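View pics/v2.png

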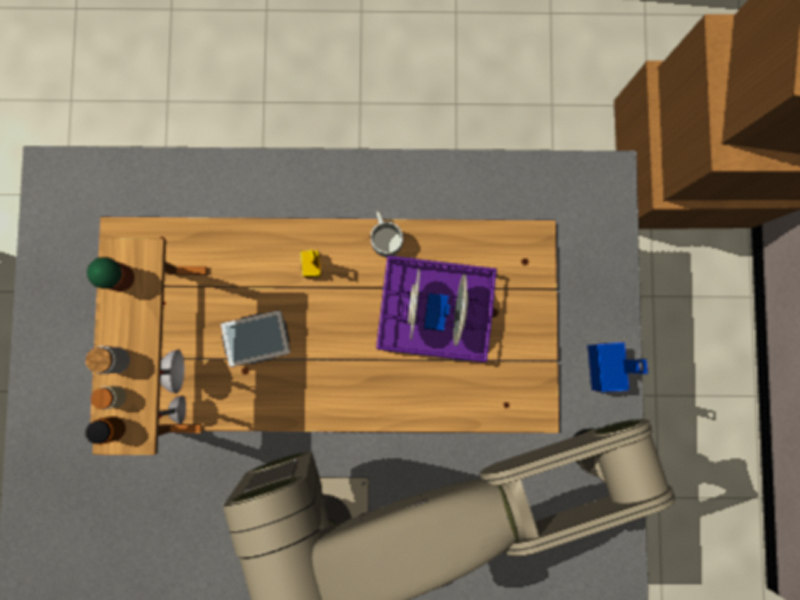

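The scene view shows the rack at v1 (365,340) with a blue cup between two plates. A second, bigger blue cup stands off the plank at (228,300) in the scene view and (608,367) from the top. The yellow cup is at (484,382), the glass box at (540,342) and the shelf on the right. Candidates for the big cup are the rack cup at v2 (436,311) and the off-plank cup at v2 (608,367). I choose the rack one, since it is smaller and stands between the plates. Next is a close crop to check that.

```bash
python3 - <<'E'
import cv2,numpy as np
a=cv2.imread('pics/s0.png');b=cv2.imread('pics/t0.png')
c=lambda im,x,y,w,h:cv2.resize(im[y:y+h,x:x+w],(400,300),interpolation=cv2.INTER_CUBIC)
# top rack, top yellow/shelf ; scene rack, scene shelf
o=np.vstack([np.hstack([c(b,236,155,88,66),c(b,56,140,152,114)]),np.hstack([c(a,190,180,88,66),c(a,296,120,152,114)])])
cv2.imwrite('pics/v3.png',o)
w=cv2.imread('pics/w0.png')
cv2.imwrite('pics/v3w.png',w)
E
```

```text
(no output)
```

View pics/v3.png

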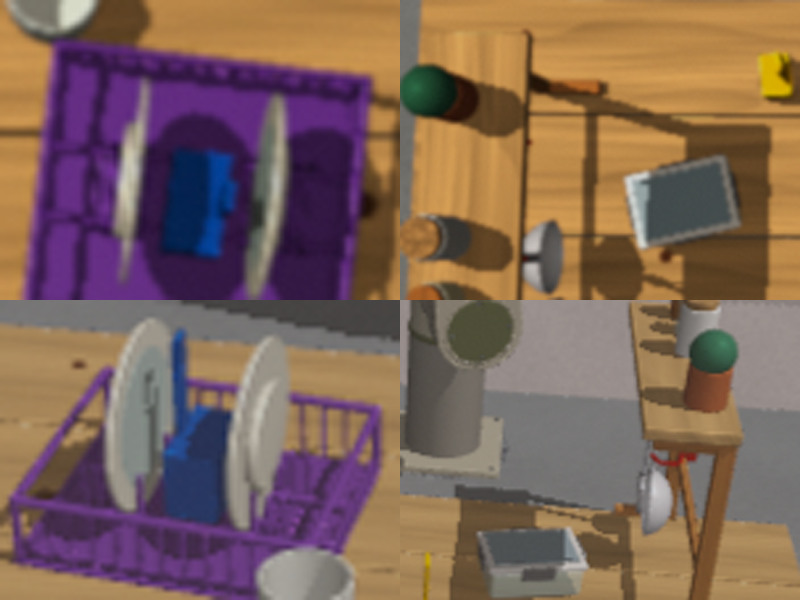

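The crop confirms it: the rack cup has its handle and mouth at the right (-y) side, between the plates. The yellow cup's handle is also at its -y side. The hook itself is hidden under the shelf in both views. Next I'll get coarse positions.

```bash
python3 - <<'E'
from h import *
np.set_printoptions(precision=3,suppress=True)
a=load('s0');b=load('t0')
def P(n,u,v,z): print(n,onz(b,u*.64,v*.64,z))
for n,u,v,z in [('big bowl L',423,313,.104),('big handle',436+6,311,.198),('yellow',311,263,.068),('boxctr',256,338,.08),('platefront top',461,310,.2),('plateback',414,308,.2),('shelf fr corner',163,238,.3),('shelf near corner',156,455,.3),('strainer',172,370,.2),('tin',386,237,.09),('rackTL',386,257,.09),('rackTR',496,268,.09),('rackBR',488,360,.09),('rackBL',378,348,.09),('plankTL',101,217,.022),('plankBR',559,432,.022)]: P(n,u,v,z)
for nm,im,nn in (('top',b,.0),('scene',a,0)):
    hsv=cv2.cvtColor(im['pixels'],cv2.COLOR_BGR2HSV)
    for c,lo,hi in (('blue',(105,150,40),(118,255,255)),('yel',(24,150,80),(33,255,255))):
        n,l,s,ce=cv2.connectedComponentsWithStats(cv2.inRange(hsv,lo,hi))
        for i in range(1,n):
            if s[i,4]>20: print(nm,c,s[i],ce[i])
# shelf top height from green-plant edge: board front far corner in both views
print(tri((a,600*.64,190*.64),(b,156*.64,455*.64)), tri((a,660*.64,270*.64),(b,163*.64,238*.64)), tri((a,607*.64,270*.64),(b,163*.64,238*.64)))
E
```

```text
big bowl L [ 0.51  -0.238  0.104]
big handle [ 0.507 -0.277  0.198]
yellow [0.634 0.036 0.068]
boxctr [0.448 0.164 0.08 ]
platefront top [ 0.51  -0.319  0.2  ]
plateback [ 0.514 -0.214  0.2  ]
shelf fr corner [0.65  0.318 0.3  ]
shelf near corner [0.201 0.315 0.3  ]
strainer [0.372 0.322 0.2  ]
tin [ 0.696 -0.148  0.09 ]
rackTL [ 0.646 -0.148  0.09 ]
rackTR [ 0.621 -0.415  0.09 ]
rackBR [ 0.399 -0.395  0.09 ]
rackBL [ 0.426 -0.131  0.09 ]
plankTL [0.755 0.578 0.022]
plankBR [ 0.223 -0.579  0.022]
top blue [272 188  16  24 314] [279.217 199.207]
top blue [377 219  37  32 814] [391.463 234.721]
top yel [193 160  12  17 139] [197.683 168.547]
scene blue [133 160  25  52 674] [144.583 192.742]
scene blue [226 187  11  41 166] [230.518 212.259]
scene yel [305 234  11  14  93] [310.204 241.86 ]
(array([0.212, 0.288, 0.381]), [np.float64(2.5), np.float64(2.5)]) (array([0.64 , 0.345, 0.369]), [np.float64(49.2), np.float64(49.2)]) (array([0.636, 0.288, 0.375]), [np.float64(2.5), np.float64(2.5)])
```

```bash
cat >> h.py <<'E'
from scipy.spatial.transform import Rotation as Ro
def Rt(az,tilt=0):
    "tool y at azimuth az (deg) level; tool z down, tilted by tilt deg about tool y towards tool x side (+y world)"
    a=np.radians(az); y=np.array([np.cos(a),np.sin(a),0]); f=np.array([-np.sin(a),np.cos(a),0]); t=np.radians(tilt)
    z=np.cos(t)*np.array([0,0,-1.])+np.sin(t)*f; return np.c_[np.cross(y,z),y,z]
def plan(wps,w):
    "wps: list of (TCP pos, R, nrows); prints rows rounded, from the measured pose"
    s=get_state(); p=np.array(s['position']);R=Ro.from_matrix(s['ee_rot'])
    for pt,Rg,n in wps:
        pt=np.array(pt,float);Rg=Ro.from_matrix(Rg)
        for k in range(n):
            m=n-k; d=np.round(R.inv().apply((pt-p)/m)*1000,1 if m==1 else 0); r=np.round((R.inv()*Rg).as_rotvec()/m,3)
            print([*map(float,d),*map(float,r),w]); p=p+R.apply(d/1000); R=R*Ro.from_rotvec(r)
        print('  ->',p.round(4))
E
python3 - <<'E'
from h import *
plan([((.51,-.33,.32),Rt(-5),8)],85)
E
```

```text
[43.0, -12.0, -11.0, -0.0, -0.0, -0.136, 85]
[44.0, -7.0, -11.0, -0.0, -0.0, -0.137, 85]
[45.0, -0.0, -11.0, -0.0, -0.0, -0.136, 85]
[45.0, 6.0, -11.0, -0.0, -0.0, -0.137, 85]
[43.0, 12.0, -11.0, -0.0, -0.0, -0.136, 85]
[42.0, 17.0, -11.0, -0.0, -0.0, -0.137, 85]
[39.0, 23.0, -12.0, -0.0, -0.001, -0.136, 85]
[34.9, 27.9, -11.4, -0.001, -0.0, -0.137, 85]
  -> [ 0.51 -0.33  0.32]
```

Call:
jog_arm --pt "43 -12 -11 0 0 -0.136 85" --pt "44 -7 -11 0 0 -0.137 85" --pt "45 0 -11 0 0 -0.136 85" --pt "45 6 -11 0 0 -0.137 85" --pt "43 12 -11 0 0 -0.136 85" --pt "42 17 -11 0 0 -0.137 85" --pt "39 23 -12 0 0 -0.136 85" --pt "35 28 -11 0 0 -0.137 85"

```text
time_s: 1.15
position: [0.5112, -0.3291, 0.3204]
ee_rot: [[0.082, 0.997, -0.0], [0.997, -0.082, 0.0], [0.0, -0.0, -1.0]]
force: [0.6, -0.6, 0.0]
gripper_width: 0.0852
```

```bash
python3 - <<'E'
from h import *
np.set_printoptions(precision=3,suppress=True)
s=get_state(); w=snap('wrist','w1'); s=load('w1')['state']
print(s['time_s'],s['position'],s['joint_pos'],s['ee_rot'])
im=w['pixels'].copy(); cv2.imwrite('pics/v4.png',cv2.resize(im,(800,600),interpolation=cv2.INTER_CUBIC))
E
```

```text
1.15 [ 0.511 -0.329  0.32 ] [-37.599   7.649  75.868  -0.002  96.505 -32.875] [[ 0.082  0.997 -0.   ]
 [ 0.997 -0.082  0.   ]
 [ 0.    -0.    -1.   ]]
```

View pics/v4.png

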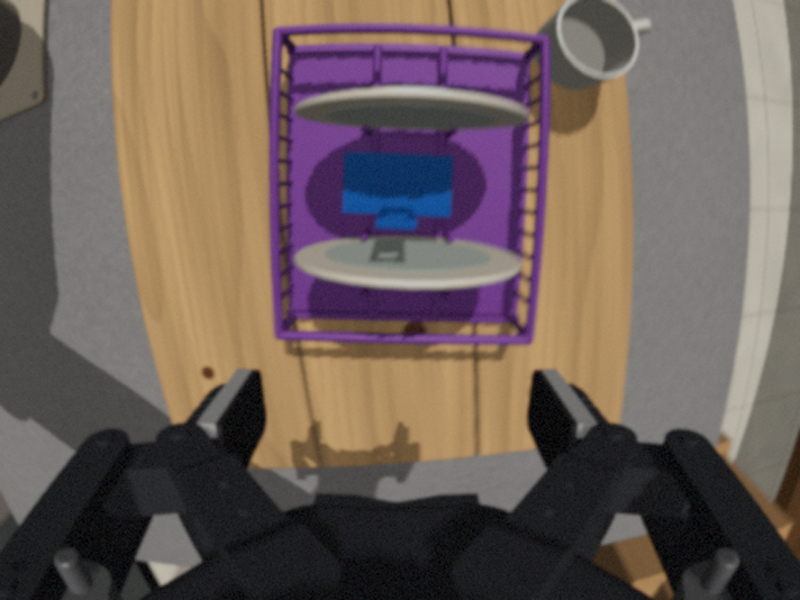

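This view shows the rack from above. The big cup's bowl top spans v4 (342..452, 153..218) and its handle end is the strip at about (376..417, 222..231). The plates lie at rows 108 and 263, and the tin cup is at (595,40).

```bash
python3 - <<'E'
from h import *
np.set_printoptions(precision=4,suppress=True)
w=load('w1'); k=.64
C=[onz(w,u*k,v*k,.104) for u,v in ((343,153),(452,157),(450,218),(342,213))]
for c in C: print(c)
c=np.mean(C,0); d=(C[1]-C[0]+C[2]-C[3])/2; print('centre',c,'w',np.linalg.norm(d),'depth',np.linalg.norm((C[0]+C[1]-C[2]-C[3])/2),'az y',np.degrees(np.arctan2(d[1],d[0])))
for u,v in ((376,222),(418,226),(417,230),(397,226)): print('handle end',onz(w,u*k,v*k,.198))
p=[onz(w,u*k,v*k,.2) for u,v in ((412,92),(412,272),(412,288),(412,104))]; print(p)
for u,v in ((277,32),(548,40),(530,339),(278,337)): print('rack',onz(w,u*k,v*k,.092))
print('tin',onz(w,597*k,38*k,.094))
E
```

```text
[ 0.476  -0.2417  0.104 ]
[ 0.5592 -0.2517  0.104 ]
[ 0.5543 -0.2991  0.104 ]
[ 0.4708 -0.2883  0.104 ]
centre [ 0.5151 -0.2702  0.104 ] w 0.08397912722791787 depth 0.047293739771709725 az y -7.1257839028155
handle end [ 0.5016 -0.2883  0.198 ]
handle end [ 0.5255 -0.2926  0.198 ]
handle end [ 0.5247 -0.2949  0.198 ]
handle end [ 0.5134 -0.2916  0.198 ]
[array([ 0.5282, -0.2154,  0.2   ]), array([ 0.5199, -0.319 ,  0.2   ]), array([ 0.5192, -0.3286,  0.2   ]), array([ 0.5276, -0.2224,  0.2   ])]
rack [ 0.4288 -0.1317  0.092 ]
rack [ 0.6496 -0.1542  0.092 ]
rack [ 0.6211 -0.4103  0.092 ]
rack [ 0.4011 -0.3901  0.092 ]
tin [ 0.6943 -0.1503  0.094 ]
```

```bash
python3 - <<'E'
from h import *
plan([((.513,-.291,.27),Rt(-6.5),2),((.513,-.291,.145),Rt(-6.5),4)],60)
E
```

```text
[17.0, -2.0, 26.0, 0.002, -0.001, 0.021, 60]
[17.1, -3.1, 26.0, 0.001, -0.001, 0.02, 60]
  -> [ 0.513 -0.291  0.27 ]
[0.0, -0.0, 31.0, 0.0, 0.0, 0.0, 60]
[0.0, -0.0, 31.0, 0.0, 0.0, 0.0, 60]
[0.0, -0.0, 31.0, 0.0, 0.0, 0.0, 60]
[0.0, -0.0, 32.0, 0.0, 0.0, 0.0, 60]
  -> [ 0.513  -0.2911  0.145 ]
```

Call:
jog_arm --pt "17 -2 26 0 0 0.02 60" --pt "17 -3 26 0 0 0.02 60" --pt "0 0 31 0 0 0 60" --pt "0 0 31 0 0 0 60" --pt "0 0 31 0 0 0 60" --pt "0 0 32 0 0 0 60" --pt "0 0 0 0 0 0 60"

```text
time_s: 2.08
position: [0.5063, -0.2945, 0.1397]
ee_rot: [[0.127, 0.992, -0.006], [0.992, -0.127, 0.004], [0.003, -0.006, -1.0]]
force: [-0.6, -0.1, -0.4]
gripper_width: 0.0605
```

Call:
jog_arm --pt "0 0 0 0 0 0 20" --pt "0 0 0 0 0 0 10" --pt "0 0 0 0 0 0 10" --pt "0 0 0 0 0 0 10" --pt "0 0 0 0 0 0 10" --force 40

```text
time_s: 2.7
position: [0.5096, -0.2967, 0.1453]
ee_rot: [[0.127, 0.992, 0.003], [0.992, -0.127, -0.002], [-0.002, 0.003, -1.0]]
force: [1.3, -1.3, 7.5]
gripper_width: 0.0231
```

```bash
python3 - <<'E'
from h import *
np.set_printoptions(precision=4,suppress=True)
for i in range(3): print(get_state()['position'],get_state()['joint_pos'])
plan([((.513,-.296,.335),Rt(-6.5),6),((.50,-.05,.335),Rt(0),8),((.50,-.05,.132),Rt(0),6)],10)
E
```

```text
[ 0.5096 -0.2967  0.1453] [-35.1883   8.863   92.8555  -0.0071  78.0843 -27.9084]
[ 0.5096 -0.2967  0.1453] [-35.1883   8.863   92.8555  -0.0071  78.0843 -27.9084]
[ 0.5096 -0.2967  0.1453] [-35.1883   8.863   92.8555  -0.0071  78.0843 -27.9084]
[0.0, 1.0, -32.0, 0.0, 0.0, -0.002, 10]
[0.0, 1.0, -32.0, 0.001, 0.0, -0.002, 10]
[0.0, 0.0, -31.0, 0.0, 0.0, -0.002, 10]
[0.0, 1.0, -32.0, 0.001, 0.001, -0.003, 10]
[0.0, 0.0, -31.0, 0.0, 0.0, -0.002, 10]
[0.9, 0.7, -31.7, 0.001, 0.001, -0.003, 10]
  -> [ 0.513 -0.296  0.335]
[30.0, -5.0, 0.0, -0.0, -0.0, -0.014, 10]
[30.0, -5.0, 0.0, -0.0, -0.0, -0.014, 10]
[31.0, -4.0, 0.0, -0.0, -0.0, -0.014, 10]
[31.0, -4.0, 0.0, -0.0, -0.0, -0.014, 10]
[31.0, -3.0, 0.0, -0.0, -0.0, -0.014, 10]
[30.0, -3.0, 0.0, -0.0, -0.0, -0.014, 10]
[31.0, -3.0, 0.0, -0.0, -0.0, -0.015, 10]
[30.5, -1.7, 0.1, -0.0, -0.0, -0.014, 10]
  -> [ 0.5   -0.05   0.335]
[-0.0, 0.0, 34.0, -0.0, -0.0, -0.0, 10]
[-0.0, 0.0, 34.0, -0.0, -0.0, -0.0, 10]
[-0.0, 0.0, 34.0, -0.0, -0.0, -0.0, 10]
[-0.0, 0.0, 34.0, -0.0, -0.0, -0.0, 10]
[-0.0, 0.0, 33.0, -0.0, -0.0, -0.0, 10]
[-0.0, 0.0, 34.0, -0.0, -0.0, -0.0, 10]
  -> [ 0.5   -0.05   0.132]
```

Call:
jog_arm --pt "0 0 -15 0 0 0 10" --pt "0 0 -30 0 0 0 10" --pt "0 0 -35 0 0 0 10" --pt "0 0 -35 0 0 0 10" --pt "0 0 -35 0 0 0 10" --pt "0 0 -30 0 0 0 10" --pt "0 0 -15 0 0 0 10" --pt "0 0 0 0 0 0 10"

```text
time_s: 3.7
position: [0.5089, -0.2961, 0.3395]
ee_rot: [[0.127, 0.992, 0.002], [0.992, -0.127, -0.001], [-0.001, 0.002, -1.0]]
force: [-0.5, -0.6, -1.9]
gripper_width: 0.0237
```

Call:
jog_arm --pt "15 -3 0 0 0 -0.014 10" --pt "35 -5 0 0 0 -0.014 10" --pt "38 -5 0 0 0 -0.014 10" --pt "38 -4 0 0 0 -0.014 10" --pt "38 -4 0 0 0 -0.014 10" --pt "38 -3 0 0 0 -0.014 10" --pt "30 -3 0 0 0 -0.015 10" --pt "13 -1 0 0 0 -0.014 10"

```text
time_s: 4.7
position: [0.4991, -0.0472, 0.3369]
ee_rot: [[0.011, 1.0, -0.002], [1.0, -0.011, 0.001], [0.001, -0.002, -1.0]]
force: [-0.1, -0.6, -0.8]
gripper_width: 0.0229
```

```bash
python3 - <<'E'
from h import *
plan([((.50,-.05,.134),Rt(0),7)],10)
E
```

```text
[-0.0, 0.0, 29.0, -0.0, -0.0, -0.002, 10]
[-0.0, 0.0, 29.0, -0.0, -0.0, -0.001, 10]
[-1.0, 0.0, 29.0, -0.0, -0.0, -0.002, 10]
[-0.0, 0.0, 29.0, -0.001, -0.0, -0.001, 10]
[-1.0, 0.0, 29.0, -0.0, -0.0, -0.002, 10]
[-0.0, 1.0, 29.0, -0.001, -0.0, -0.001, 10]
[-0.9, 0.2, 28.9, -0.0, -0.001, -0.002, 10]
  -> [ 0.5   -0.05   0.134]
```

Call:
jog_arm --pt "0 0 25 0 0 0 10" --pt "0 0 40 0 0 -0.003 10" --pt "0 0 45 0 0 -0.003 10" --pt "0 0 45 0 0 -0.003 10" --pt "0 0 30 0 0 -0.002 10" --pt "0 0 14 0 0 0 10" --pt "0 0 6 0 0 0 10" --pt "0 0 0 0 0 0 10"

```text
time_s: 5.7
position: [0.5005, -0.0495, 0.134]
ee_rot: [[0.003, 1.0, 0.001], [1.0, -0.003, -0.0], [-0.0, 0.001, -1.0]]
force: [-0.1, -0.0, -1.2]
gripper_width: 0.0233
```

Call:
jog_arm --pt "0 0 2 0 0 0 10" --pt "0 0 1 0 0 0 10" --pt "0 0 1 0 0 0 10" --pt "0 0 0 0 0 0 10"

```text
time_s: 6.2
position: [0.5002, -0.0494, 0.1295]
ee_rot: [[0.003, 1.0, 0.001], [1.0, -0.003, -0.0], [-0.0, 0.001, -1.0]]
force: [-0.5, -0.0, 0.5]
gripper_width: 0.0235
```

Call:
jog_arm --pt "0 0 0 0 0 0 30" --pt "0 0 0 0 0 0 50" --pt "0 0 0 0 0 0 60" --pt "0 0 -20 0 0 0 60" --pt "0 0 -40 0 0 0 60" --pt "0 0 -50 0 0 0 60" --pt "0 0 -20 0 0 0 60" --pt "0 0 0 0 0 0 60"

```text
time_s: 7.2
position: [0.501, -0.0496, 0.2608]
ee_rot: [[0.003, 1.0, 0.003], [1.0, -0.003, -0.001], [-0.001, 0.003, -1.0]]
force: [-0.6, -0.3, -0.0]
gripper_width: 0.0599
```

```bash
python3 - <<'E'
from h import *
snap('wrist','w2')
plan([((.48,.10,.28),Rt(0,60),8)],60)
E
```

```text
[19.0, -3.0, -3.0, 0.0, 0.131, -0.0, 60]
[19.0, -2.0, -0.0, 0.0, 0.131, -0.0, 60]
[19.0, -3.0, 2.0, 0.0, 0.131, -0.0, 60]
[18.0, -2.0, 5.0, 0.0, 0.131, -0.0, 60]
[17.0, -3.0, 7.0, 0.001, 0.131, -0.001, 60]
[16.0, -2.0, 9.0, 0.0, 0.131, -0.0, 60]
[15.0, -3.0, 11.0, 0.001, 0.131, -0.001, 60]
[13.8, -2.4, 13.7, 0.0, 0.13, -0.0, 60]
  -> [0.48 0.1  0.28]
```

Call:
jog_arm --pt "19 -3 -3 0 0.131 0 60" --pt "19 -2 0 0 0.131 0 60" --pt "19 -3 2 0 0.131 0 60" --pt "18 -2 5 0 0.131 0 60" --pt "17 -3 7 0 0.131 0 60" --pt "16 -2 9 0 0.131 0 60" --pt "15 -3 11 0 0.131 0 60" --pt "14 -2 14 0 0.13 0 60"

```text
time_s: 8.25
position: [0.4797, 0.101, 0.2787]
ee_rot: [[0.006, 1.0, 0.002], [0.495, -0.005, 0.869], [0.869, -0.004, -0.495]]
force: [0.1, 0.6, -0.2]
gripper_width: 0.0599
```

```bash
python3 - <<'E'
from h import *
np.set_printoptions(precision=3,suppress=True)
w=snap('wrist','w3'); s=load('w3')['state']; print(s['position'],s['joint_pos'],s['ee_rot'][:,2],s['qd'])
a=cv2.imread('pics/w2.png'); a=cv2.resize(a,(400,300)); b=w['pixels']
cv2.imwrite('pics/v5.png',np.hstack([cv2.resize(b,(800,600),interpolation=cv2.INTER_CUBIC)]))
E
```

```text
[0.48  0.101 0.279] [-29.865   2.262 105.51   51.377 104.999 -30.857] [ 0.002  0.869 -0.495] [ -5.496  19.517  13.63   44.528  12.241 -15.659]
```

View pics/v5.png

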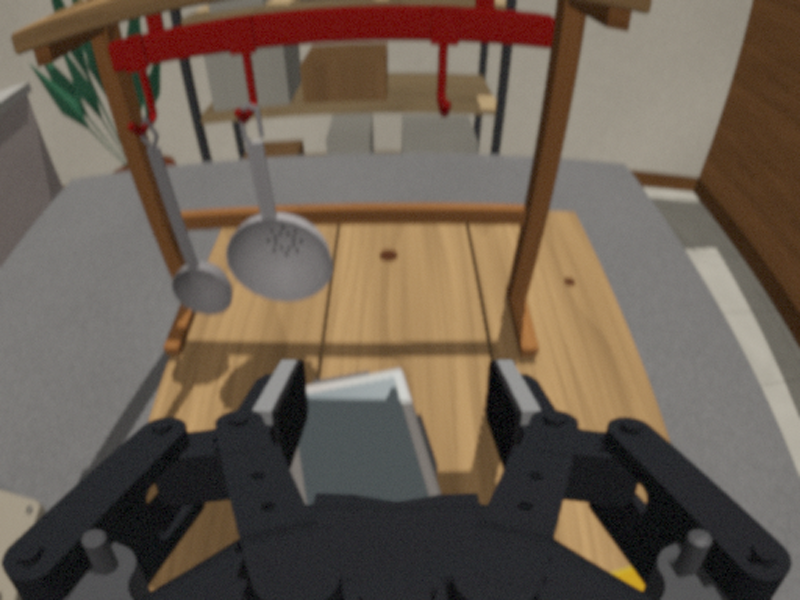

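The wrist view shows the free (red) hook with its tip at about v5 (445,106), the strainer at (265,110) and the ladle at (145,130). The way around it is open. I'll take a second view for triangulation.

```bash
python3 - <<'E'
from h import *
plan([((.57,.17,.24),Rt(0,60),4)],60)
E
```

```text
[0.0, 23.0, 19.0, -0.0, -0.004, -0.002, 60]
[1.0, 23.0, 19.0, -0.0, -0.003, -0.003, 60]
[0.0, 23.0, 19.0, -0.0, -0.004, -0.002, 60]
[0.9, 22.8, 19.6, -0.0, -0.003, -0.003, 60]
  -> [0.57 0.17 0.24]
```

Call:
jog_arm --pt "0 23 19 0 0 0 60" --pt "1 23 19 0 0 0 60" --pt "0 23 19 0 0 0 60" --pt "1 23 19 0 0 0 60" --pt "0 0 0 0 0 0 60" --pt "0 0 0 0 0 0 60"

```text
time_s: 9.05
position: [0.5718, 0.1669, 0.2431]
ee_rot: [[0.003, 1.0, 0.001], [0.501, -0.003, 0.866], [0.866, -0.002, -0.501]]
force: [-0.4, -0.7, -0.3]
gripper_width: 0.06
```

```bash
python3 - <<'E'
from h import *
np.set_printoptions(precision=3,suppress=True)
w=snap('wrist','w4'); s=load('w4')['state']; print(s['position'],s['joint_pos'],s['ee_rot'][:,2])
w3=load('w3')
c=lambda im,x,y,ww,h:cv2.resize(im[y:y+h,x:x+ww],(400,300),interpolation=cv2.INTER_CUBIC)
big=cv2.resize(w['pixels'][:192],(800,300),interpolation=cv2.INTER_CUBIC)
cv2.imwrite('pics/v6.png',np.vstack([cv2.resize(w3['pixels'][0:96,240:368],(800,600),interpolation=cv2.INTER_CUBIC)[:300+100],cv2.resize(w['pixels'][:384],(267,200))@np.eye(3) if 0 else cv2.copyMakeBorder(cv2.resize(w['pixels'],(267,200)),0,0,0,533,0)]))
E
```

```text
[0.572 0.167 0.243] [-19.581  14.241  96.105  55.072  95.566 -27.225] [ 0.001  0.866 -0.501]
```

View pics/v6.png

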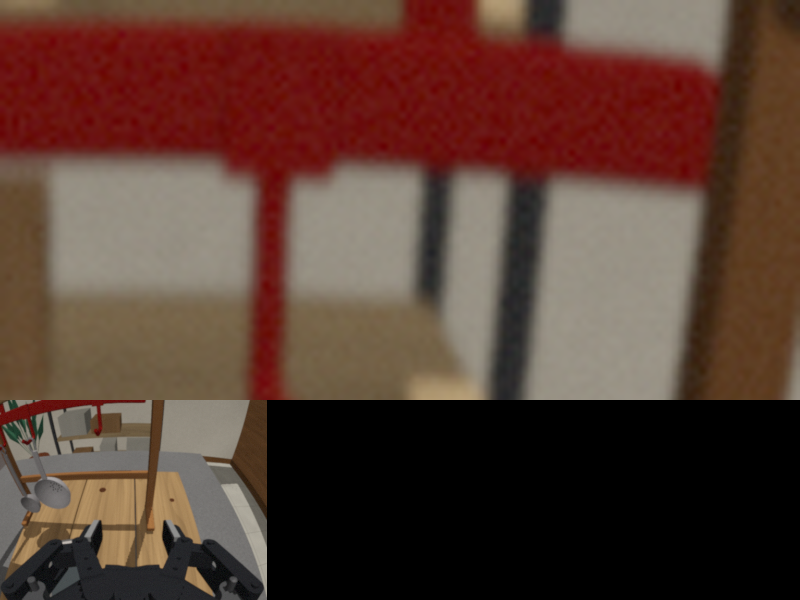

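The hook is visible in w4 at about pixel (188,61). I'll crop both hook regions tightly.

```bash
python3 - <<'E'
from h import *
o=[]
for n,x,y in (('w3',264,40),('w4',164,30)):
    w=load(n); c=w['pixels'][y:y+45,x:x+40]; 
    hsv=cv2.cvtColor(w['pixels'],cv2.COLOR_BGR2HSV); m=(cv2.inRange(hsv,(0,150,50),(8,255,255))|cv2.inRange(hsv,(172,150,50),(180,255,255)))
    for r in range(y,y+45,1):
        q=np.where(m[r,x:x+40])[0]
        if len(q) and len(q)<25: print(n,r,x+q.min(),x+q.max())
    o.append(cv2.resize(c,(400,450),interpolation=cv2.INTER_CUBIC))
cv2.imwrite('pics/v7.png',np.hstack(o))
E
```

```text
w3 40 282 284
w3 41 282 284
w3 42 282 284
w3 43 281 284
w3 44 282 284
w3 45 281 284
w3 46 281 284
w3 47 281 284
w3 48 281 285
w3 49 280 285
w3 50 280 285
w3 51 280 285
w3 52 280 284
w3 53 280 284
w3 54 280 284
w3 55 280 284
w3 56 280 284
w3 57 280 284
w3 58 280 284
w3 59 280 284
w3 60 280 284
w3 61 280 284
w3 62 280 285
w3 63 280 285
w3 64 280 286
w3 65 281 287
w3 66 281 287
w3 67 281 287
w3 68 281 287
w3 69 281 287
w3 70 282 286
w3 71 283 285
w3 72 283 285
w4 30 187 193
w4 31 187 193
w4 32 187 193
w4 33 187 194
w4 34 187 194
w4 35 187 194
w4 36 187 194
w4 37 187 194
w4 38 188 194
w4 39 187 194
w4 40 188 194
w4 41 188 194
w4 42 188 194
w4 43 188 194
w4 44 188 194
w4 45 188 195
w4 46 189 195
w4 47 188 195
w4 48 189 195
w4 49 189 195
w4 50 189 195
w4 51 188 195
w4 52 189 195
w4 53 188 195
w4 54 189 195
w4 55 182 195
w4 56 181 195
w4 57 180 195
w4 58 180 194
w4 59 180 194
w4 60 180 193
w4 61 181 193
w4 62 181 192
w4 63 182 192
w4 64 183 191
w4 65 184 190
w4 66 184 190
w4 67 185 189
w4 68 187 188
```

View pics/v7.png

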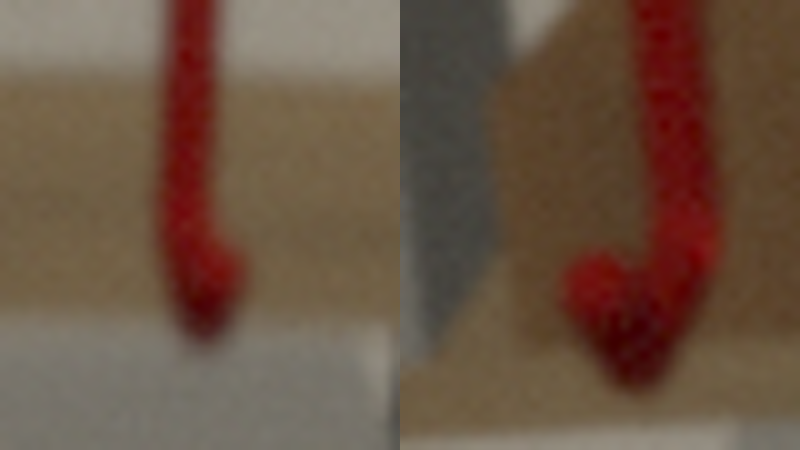

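```bash
python3 - <<'E'
from h import *
np.set_printoptions(precision=4,suppress=True)
a=load('w3');b=load('w4');t0=load('t0');s0=load('s0')
T,e=tri((a,285.7,66),(b,183,58)); print('tip',T,e)
# stem: vertical line: intersect planes spanned by rays and z
A=[];B=[]
for im,u,v in((a,282,52),(b,191,45)):
    c,d=ray(im,u,v); n=np.cross(d,[0,0,1]); A.append(n[:2]);B.append(n@c)
S=np.linalg.solve(A,B); print('stem',S)
d=S-T[:2]; print('dist',np.linalg.norm(d),'az',np.degrees(np.arctan2(d[1],d[0])))
# rail lower edge ends in w3 on plane y=stem
for u,v in ((112,71),(553,46)): print('rail',onax(a,u*.64,v*.64,1,S[1]))
# tip lowest bend w4
print('bend low',onax(b,187.5,67.5,1,T[1]+.01),onax(a,284,72,1,T[1]+.01))
# strainer/ladle hook tips (w3)
for u,v in ((243,117),(138,130)): print(onax(a,u*.64,v*.64,1,T[1]))
E
```

```text
tip [0.5137 0.3111 0.2941] [np.float64(0.9), np.float64(0.9)]
stem [0.5131 0.3501]
dist 0.03903409203552916 az 90.82402632557594
rail [0.2509 0.3501 0.3319]
rail [0.5959 0.3501 0.3322]
bend low [0.514  0.3211 0.2804] [0.5134 0.3211 0.2838]
[0.3724 0.3111 0.29  ]
[0.2855 0.3111 0.2902]
```

```bash
python3 - <<'E'
from h import *
plan([((.50,-.13,.25),Rt(0,50),7)],60)
E
```

```text
[-20.0, -10.0, -37.0, 0.0, -0.025, -0.0, 60]
[-21.0, -10.0, -37.0, 0.0, -0.025, -0.001, 60]
[-22.0, -10.0, -36.0, 0.0, -0.025, -0.0, 60]
[-23.0, -10.0, -35.0, 0.0, -0.025, -0.001, 60]
[-24.0, -10.0, -35.0, 0.001, -0.025, -0.0, 60]
[-26.0, -11.0, -34.0, 0.0, -0.024, -0.001, 60]
[-25.9, -10.4, -34.3, 0.001, -0.025, -0.0, 60]
  -> [ 0.5  -0.13  0.25]
```

Call:
jog_arm --pt "-20 -10 -37 0 -0.025 0 60" --pt "-21 -10 -37 0 -0.025 0 60" --pt "-22 -10 -36 0 -0.025 0 60" --pt "-23 -10 -35 0 -0.025 0 60" --pt "-24 -10 -35 0 -0.025 0 60" --pt "-26 -11 -34 0 -0.025 0 60" --pt "-26 -10 -34 0 -0.025 0 60" --pt "0 0 0 0 0 0 60"

```text
time_s: 10.1
position: [0.5002, -0.1327, 0.2508]
ee_rot: [[0.004, 1.0, 0.006], [0.645, -0.007, 0.764], [0.764, 0.001, -0.645]]
force: [0.4, 1.0, -0.4]
gripper_width: 0.0603
```

```bash
python3 - <<'E'
from h import *
np.set_printoptions(precision=3,suppress=True)
w=snap('wrist','w5'); s=load('w5')['state']; print(s['position'],s['joint_pos'],s['ee_rot'][:,2])
cv2.imwrite('pics/v8.png',cv2.resize(w['pixels'],(800,600),interpolation=cv2.INTER_CUBIC))
E
```

```text
[ 0.5   -0.133  0.251] [-44.112  18.593  84.12   36.571 111.892 -40.532] [ 0.006  0.764 -0.645]
```

View pics/v8.png

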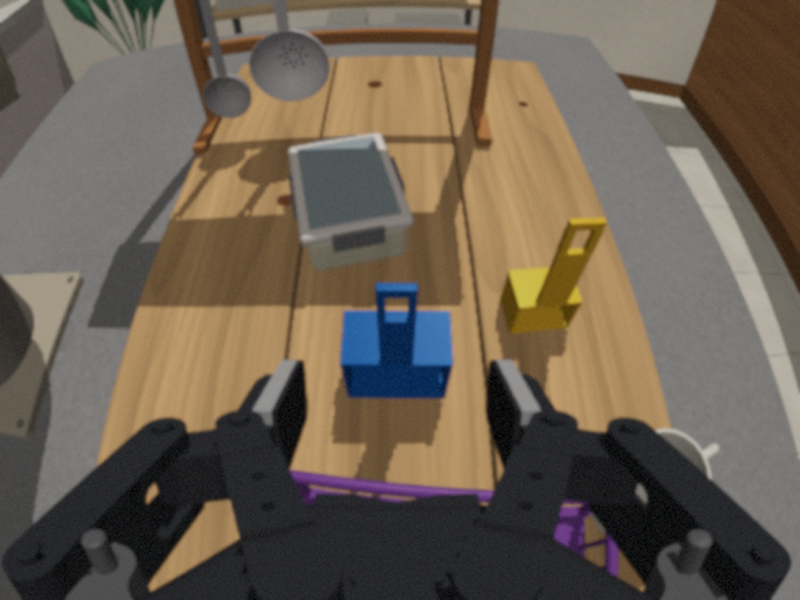

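Both cups stand upright with their mouths towards the camera. The blue handle end is at (377..418,286). The yellow handle end is at (569..604,221), and its front bottom corners are (513,331) and (578,326).

```bash
python3 - <<'E'
from h import *
np.set_printoptions(precision=4,suppress=True)
w=load('w5'); k=.64
for n,u,v,z in [('bigL',377,291,.182),('bigR',418,291,.182),('big bot L',346,395,.022),('big bot R',448,397,.022),('yL',566,226,.172),('yR',603,226,.172),('ybL',513,331,.022),('ybR',578,326,.022),('ytL',512,272,.068),('ytR',552,270,.068)]: print(n,onz(w,u*k,v*k,z))
w=load('w2')
hsv=cv2.cvtColor(w['pixels'],cv2.COLOR_BGR2HSV);m=cv2.inRange(hsv,(22,120,60),(35,255,255)); 
c=max(cv2.findContours(m,0,1)[0],key=cv2.contourArea); print(cv2.minAreaRect(c),c[:,0].min(0),c[:,0].max(0))
plan([((.5,-.0884,.1528),Rt(0,50),4),((.5,-.0348,.1078),Rt(0,50),4)],60)
E
```

```text
bigL [ 0.4888 -0.0458  0.182 ]
bigR [ 0.512 -0.046  0.182]
big bot L [ 0.456  -0.0427  0.022 ]
big bot R [ 0.5446 -0.0454  0.022 ]
yL [0.6185 0.0161 0.172 ]
yR [0.6482 0.0176 0.172 ]
ybL [0.6114 0.0202 0.022 ]
ybR [0.68   0.0242 0.022 ]
ytL [0.6061 0.0555 0.068 ]
ytR [0.6457 0.0581 0.068 ]
((365.76556396484375, 96.31172180175781), (36.15483474731445, 58.82651138305664), 87.1375961303711) [336  79] [396 115]
[-12.0, -0.0, 24.0, 0.001, 0.0, -0.001, 60]
[-12.0, -0.0, 24.0, 0.001, 0.0, -0.001, 60]
[-12.0, -0.0, 24.0, 0.001, 0.001, -0.001, 60]
[-11.4, -0.6, 23.6, 0.002, 0.0, -0.001, 60]
  -> [ 0.5    -0.0884  0.1528]
[0.0, -0.0, 17.0, -0.0, 0.0, 0.0, 60]
[0.0, -0.0, 18.0, -0.0, 0.0, 0.0, 60]
[0.0, -0.0, 17.0, -0.0, 0.0, 0.0, 60]
[0.0, -0.0, 18.0, -0.0, 0.0, 0.0, 60]
  -> [ 0.5    -0.0348  0.1078]
```

Call:
jog_arm --pt "-12 0 24 0 0 0 60" --pt "-12 0 24 0 0 0 60" --pt "-12 0 24 0 0 0 60" --pt "-7 0 27 0 0 0 60" --pt "4 0 21 0 0 0 60" --pt "0 0 20 0 0 0 60" --pt "0 0 17 0 0 0 60" --pt "0 0 18 0 0 0 60"

```text
time_s: 11.15
position: [0.5014, -0.02, 0.1076]
ee_rot: [[0.001, 1.0, 0.003], [0.644, -0.003, 0.765], [0.765, 0.001, -0.644]]
force: [1.3, 0.2, 0.2]
gripper_width: 0.0601
```

Call:
jog_arm --pt "0 0 0 0 0 0 40" --pt "0 0 0 0 0 0 20" --pt "0 0 0 0 0 0 10" --pt "0 0 0 0 0 0 10" --pt "0 0 0 0 0 0 10" --force 40

```text
time_s: 11.78
position: [0.5014, -0.0211, 0.1082]
ee_rot: [[0.002, 1.0, 0.003], [0.644, -0.003, 0.765], [0.765, 0.001, -0.644]]
force: [-0.2, -1.0, 2.0]
gripper_width: 0.0233
```

```bash
python3 - <<'E'
from h import *
np.set_printoptions(precision=4,suppress=True)
w=snap('wrist','w6'); print(load('w6')['state']['position'])
p=np.array(get_state()['position']); 
# slot top relative to TCP (cup az 0, base on plank): handle y
a=w['pixels']; cv2.imwrite('pics/v9.png',cv2.resize(a[90:330,130:400],(800,600)[:2],interpolation=cv2.INTER_CUBIC))
E
```

```text
[ 0.5014 -0.0211  0.1082]
```

```bash
python3 - <<'E'
from h import *
plan([((.5135,-.021,.236),Rt(0,50),4),((.5135,.265,.236),Rt(0,50),8)],10)
E
```

```text
[24.0, 3.0, -21.0, 0.001, 0.0, -0.0, 10]
[25.0, 3.0, -20.0, 0.001, 0.0, -0.001, 10]
[24.0, 3.0, -21.0, 0.001, 0.0, -0.0, 10]
[24.8, 3.1, -20.2, 0.0, 0.001, -0.001, 10]
  -> [ 0.5135 -0.021   0.236 ]
[23.0, 0.0, 27.0, 0.0, -0.0, 0.0, 10]
[23.0, 0.0, 27.0, 0.0, -0.0, 0.0, 10]
[23.0, 0.0, 28.0, 0.0, -0.0, 0.0, 10]
[23.0, 0.0, 27.0, 0.0, -0.0, 0.0, 10]
[23.0, 0.0, 28.0, 0.0, -0.0, 0.0, 10]
[23.0, 0.0, 27.0, 0.0, -0.0, 0.0, 10]
[23.0, 0.0, 28.0, 0.0, -0.0, 0.0, 10]
[22.9, 0.1, 27.1, 0.0, -0.0, 0.0, 10]
  -> [0.5135 0.265  0.236 ]
```

Call:
jog_arm --pt "15 0 -12 0 0 0 10" --pt "22 3 -19 0 0 0 10" --pt "26 4 -22 0 0 0 10" --pt "25 4 -21 0 0 0 10" --pt "10 1 -8 0 0 0 10" --pt "10 0 12 0 0 0 10" --pt "20 0 24 0 0 0 10" --pt "23 0 27 0 0 0 10"

```text
time_s: 12.82
position: [0.5123, 0.0636, 0.2339]
ee_rot: [[0.005, 1.0, 0.001], [0.642, -0.004, 0.766], [0.766, -0.003, -0.642]]
force: [0.4, 0.1, -0.6]
gripper_width: 0.0235
```

Call:
jog_arm --pt "25 0 30 0 0 0 10" --pt "25 0 30 0 0 0 10" --pt "25 0 30 0 0 0 10" --pt "24 0 29 0 0 0 10" --pt "18 0 21 0 0 0 10" --pt "10 0 12 0 0 0 10" --pt "4 0 5 0 0 0 10" --pt "0 0 0 0 0 0 10"

```text
time_s: 13.82
position: [0.5137, 0.2663, 0.2345]
ee_rot: [[0.002, 1.0, 0.002], [0.643, -0.003, 0.765], [0.765, -0.001, -0.643]]
force: [-0.2, 0.7, -1.4]
gripper_width: 0.0233
```

```bash
python3 - <<'E'
from h import *
np.set_printoptions(precision=4,suppress=True)
w=snap('wrist','w7'); s=load('w7')['state'];print(s['position'],s['joint_pos'],s['ee_rot'],s['force'])
a=w['pixels']; cv2.imwrite('pics/v9.png',cv2.resize(a[30:222,128:384],(800,600),interpolation=cv2.INTER_CUBIC))
E
```

```text
[0.5137 0.2663 0.2345] [ -7.1724  -0.2635 106.9556  49.7445  84.5534 -17.2144] [[ 0.0023  1.      0.0017]
 [ 0.6434 -0.0028  0.7655]
 [ 0.7655 -0.0007 -0.6434]] [-0.2228  0.6815 -1.4357]
```

View pics/v9.png

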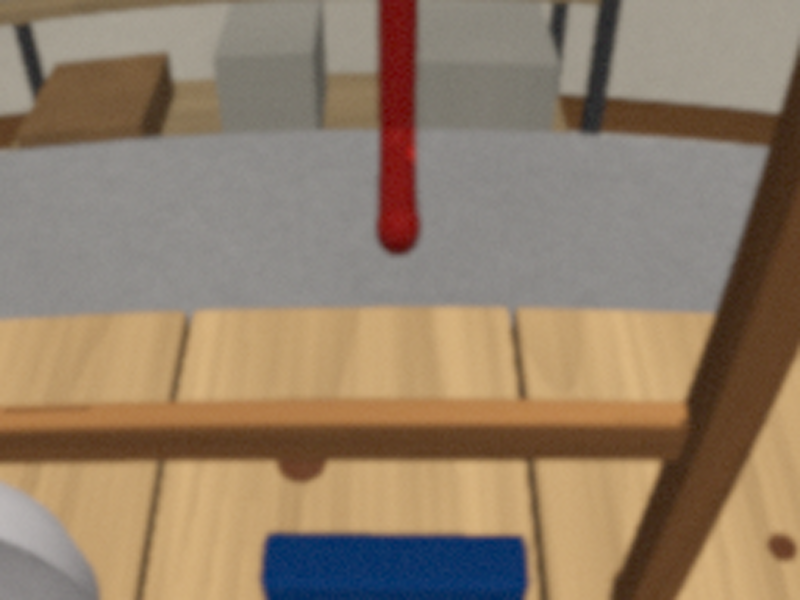

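The hook tip is at px (254.9,103), centred on the handle end (px 254.4, far edge row ~201). Sideways alignment is within 1 mm. Next is the fore-aft offset of the handle.

```bash
python3 - <<'E'
from h import *
np.set_printoptions(precision=4,suppress=True)
w=load('w7');s=w['state']
print('handle back top edge',onz(w,254.4,30+537*.32,s['position'][2]+.074))
print('L,R',onz(w,128+265*.32,30+540*.32,s['position'][2]+.074),onz(w,128+525*.32,30+540*.32,s['position'][2]+.074))
print('tip at y .3111',onax(w,254.9,103.1,1,.3111))
p=s['position']
plan([((.5137,.357,.2365),Rt(0,50),8)],10)
E
```

```text
handle back top edge [0.5128 0.2462 0.3085]
L,R [0.501  0.2459 0.3085] [0.5247 0.2458 0.3085]
tip at y .3111 [0.5134 0.3111 0.2921]
[8.0, -0.0, 9.0, 0.0, 0.0, -0.0, 10]
[7.0, -0.0, 9.0, 0.0, 0.0, -0.0, 10]
[8.0, -0.0, 8.0, 0.0, 0.0, -0.0, 10]
[7.0, -0.0, 9.0, 0.0, 0.0, -0.0, 10]
[8.0, -0.0, 8.0, 0.001, 0.0, -0.001, 10]
[7.0, -0.0, 9.0, 0.0, 0.0, -0.0, 10]
[8.0, -0.0, 8.0, 0.001, 0.0, -0.001, 10]
[7.0, -0.5, 8.6, 0.0, 0.001, -0.0, 10]
  -> [0.5137 0.357  0.2365]
```

Call:
jog_arm --pt "8.2 0 8.8 0 0 0 10" --pt "7.7 0 9.2 0 0 0 10" --pt "7.7 0 9.2 0 0 0 10" --pt "7.7 0 9.2 0 0 0 10" --pt "7.7 0 9.2 0 0 0 10" --pt "3 0 3.6 0 0 0 10" --pt "0 0 0 0 0 0 10"

```text
time_s: 14.75
position: [0.514, 0.3314, 0.2355]
ee_rot: [[0.001, 1.0, 0.002], [0.643, -0.002, 0.766], [0.766, 0.0, -0.643]]
force: [-0.2, 0.6, -1.5]
gripper_width: 0.0229
```

Call:
jog_arm --pt "5 0 6 0 0 0 10" --pt "5 0 6 0 0 0 10" --pt "5 0 6 0 0 0 10" --pt "3.9 0 4.6 0 0 0 10" --pt "0 0 0 0 0 0 10"

```text
time_s: 15.38
position: [0.5144, 0.3605, 0.2354]
ee_rot: [[0.002, 1.0, 0.003], [0.644, -0.003, 0.765], [0.765, 0.0, -0.644]]
force: [0.4, -5.2, -0.1]
gripper_width: 0.0231
```

Call:
jog_arm --pt "-3.8 0 3.2 0 0 0 10" --pt "-2.3 0 1.9 0 0 0 10" --pt "-1.5 0 1.3 0 0 0 10" --pt "-0.8 0 0.6 0 0 0 10" --pt "0 0 0 0 0 0 10"

```text
time_s: 16.0
position: [0.5142, 0.3605, 0.2244]
ee_rot: [[0.002, 1.0, 0.002], [0.643, -0.003, 0.766], [0.766, -0.0, -0.643]]
force: [-0.6, -0.7, -0.3]
gripper_width: 0.0234
```

Call:
jog_arm --pt "-1.5 0 1.3 0 0 0 10" --pt "-0.8 0 0.6 0 0 0 10" --pt "-0.8 0 0.6 0 0 0 10" --pt "0 0 0 0 0 0 10"

```text
time_s: 16.5
position: [0.5142, 0.3604, 0.2204]
ee_rot: [[0.002, 1.0, 0.002], [0.643, -0.003, 0.766], [0.766, -0.0, -0.643]]
force: [-0.1, -0.3, -1.3]
gripper_width: 0.0233
```

Call:
jog_arm --pt "-0.8 0 0.6 0 0 0 10" --pt "-0.8 0 0.6 0 0 0 10" --pt "0 0 0 0 0 0 10"

```text
time_s: 16.88
position: [0.5142, 0.3603, 0.2184]
ee_rot: [[0.002, 1.0, 0.002], [0.643, -0.003, 0.766], [0.766, -0.0, -0.643]]
force: [-0.3, 0.4, -0.7]
gripper_width: 0.0238
```

Call:
jog_arm --pt "-0.8 0 0.6 0 0 0 10" --pt "-0.8 0 0.6 0 0 0 10" --pt "0 0 0 0 0 0 10"

```text
time_s: 17.25
position: [0.5145, 0.3604, 0.2173]
ee_rot: [[0.001, 1.0, 0.003], [0.643, -0.003, 0.766], [0.766, 0.001, -0.643]]
force: [-0.9, -0.8, 3.5]
gripper_width: 0.0232
```

```bash
python3 - <<'E'
from h import *
np.set_printoptions(precision=4,suppress=True)
w=snap('wrist','w8'); s=load('w8')['state'];print(s['position'],s['force'])
a=w['pixels']; cv2.imwrite('pics/v10.png',cv2.resize(a[30:222,128:384],(800,600),interpolation=cv2.INTER_CUBIC))
E
```

```text
[0.5145 0.3604 0.2173] [-0.9414 -0.8296  3.5239]
```

View pics/v10.png

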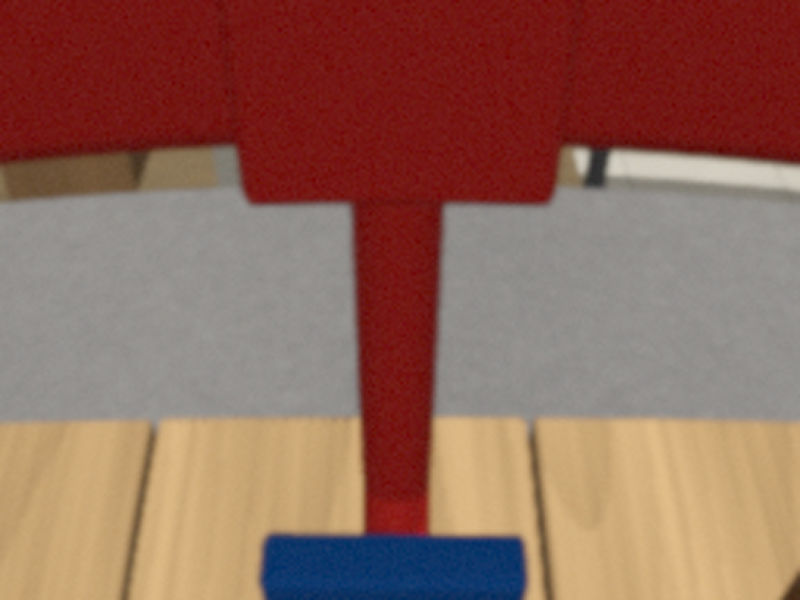

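The blue handle end (centre col 395) sits right in front of the stem (col 397), and the force now shows the hook carrying load. Before letting go, I'll check by mask that the red tip shows in front of the blue handle.

```bash
python3 - <<'E'
from h import *
w=load('w8');hsv=cv2.cvtColor(w['pixels'],cv2.COLOR_BGR2HSV)
m=(cv2.inRange(hsv,(0,150,40),(8,255,255))|cv2.inRange(hsv,(172,150,40),(180,255,255)));b=cv2.inRange(hsv,(105,150,30),(122,255,255))
for r in range(190,330,6):
    q=np.where(m[r,200:310])[0];k=np.where(b[r,180:330])[0]
    print(r,(200+q.min(),200+q.max(),len(q)) if len(q) else '-',(180+k.min(),180+k.max(),len(k)) if len(k) else '-')
E
```

```text
190 (np.int64(245), np.int64(264), 20) -
196 (np.int64(245), np.int64(264), 20) -
202 - (np.int64(215), np.int64(265), 43)
208 - (np.int64(213), np.int64(294), 82)
214 - (np.int64(213), np.int64(294), 82)
220 - (np.int64(214), np.int64(293), 80)
226 - (np.int64(190), np.int64(304), 106)
232 (np.int64(245), np.int64(264), 20) (np.int64(189), np.int64(318), 106)
238 (np.int64(245), np.int64(264), 20) (np.int64(188), np.int64(319), 84)
244 (np.int64(245), np.int64(264), 20) (np.int64(187), np.int64(318), 72)
250 (np.int64(245), np.int64(264), 20) (np.int64(186), np.int64(321), 67)
256 (np.int64(244), np.int64(264), 21) (np.int64(186), np.int64(321), 60)
262 (np.int64(244), np.int64(265), 22) (np.int64(185), np.int64(322), 46)
268 (np.int64(244), np.int64(265), 22) (np.int64(185), np.int64(322), 38)
274 (np.int64(244), np.int64(266), 23) (np.int64(226), np.int64(281), 29)
280 (np.int64(243), np.int64(266), 24) (np.int64(227), np.int64(280), 26)
286 (np.int64(243), np.int64(267), 25) (np.int64(228), np.int64(278), 22)
292 (np.int64(242), np.int64(268), 27) (np.int64(227), np.int64(279), 23)
298 (np.int64(242), np.int64(268), 27) (np.int64(227), np.int64(280), 23)
304 (np.int64(244), np.int64(266), 23) (np.int64(221), np.int64(287), 39)
310 (np.int64(251), np.int64(259), 9) (np.int64(220), np.int64(286), 50)
316 - (np.int64(221), np.int64(286), 66)
322 - -
328 - -
```

Call:
jog_arm --pt "0 0 0 0 0 0 28" --pt "0 0 0 0 0 0 34" --pt "0 0 0 0 0 0 44" --pt "0 0 -2 0 0 0 44" --pt "0 0 -10 0 0 0 50" --pt "0 0 -25 0 0 0 50" --pt "0 0 -35 0 0 0 50" --pt "0 0 -40 0 0 0 50"

```text
time_s: 18.3
position: [0.5136, 0.2734, 0.2894]
ee_rot: [[0.002, 1.0, 0.002], [0.643, -0.003, 0.765], [0.765, -0.0, -0.643]]
force: [-0.0, 0.6, -0.0]
gripper_width: 0.0499
```

```bash
python3 - <<'E'
from h import *
np.set_printoptions(precision=4,suppress=True)
print(get_state()['position'],get_state()['force'])
w=snap('wrist','w9');hsv=cv2.cvtColor(w['pixels'],cv2.COLOR_BGR2HSV);b=cv2.inRange(hsv,(105,150,30),(122,255,255))
print(cv2.boundingRect(cv2.findNonZero(b)))
plan([((.60,-.05,.26),Rt(3,50),8)],60)
E
```

```text
[0.5136 0.2734 0.2894] [-0.0247  0.5866 -0.0416]
(204, 148, 100, 145)
[-29.0, 11.0, -28.0, 0.006, 0.0, -0.004, 60]
[-29.0, 10.0, -28.0, 0.006, 0.0, -0.004, 60]
[-29.0, 10.0, -28.0, 0.006, 0.0, -0.004, 60]
[-29.0, 10.0, -28.0, 0.006, 0.0, -0.004, 60]
[-29.0, 10.0, -28.0, 0.006, 0.0, -0.004, 60]
[-29.0, 9.0, -28.0, 0.006, 0.001, -0.004, 60]
[-30.0, 9.0, -28.0, 0.005, 0.0, -0.004, 60]
[-29.4, 8.7, -28.8, 0.006, 0.001, -0.004, 60]
  -> [ 0.6    -0.05    0.2599]
```

Call:
jog_arm --pt "-10 4 -15 0.006 0 -0.004 60" --pt "-29 14 -30 0.006 0 -0.004 60" --pt "-33 18 -32 0.006 0 -0.004 60" --pt "-34 18 -32 0.006 0 -0.004 60" --pt "-34 18 -32 0.006 0 -0.004 60" --pt "-34 18 -32 0.006 0 -0.004 60" --pt "-32 16 -28 0.006 0 -0.004 60" --pt "-29 12 -24 0.006 0 -0.004 60"

```text
time_s: 19.35
position: [0.6396, -0.048, 0.2513]
ee_rot: [[-0.029, 0.998, -0.047], [0.642, 0.054, 0.765], [0.766, -0.008, -0.642]]
force: [-0.2, 0.0, -0.6]
gripper_width: 0.0603
```

Call:
jog_arm --pt "0 0 0 0 0 0 60" --pt "0 0 0 0 0 0 60"

```text
time_s: 19.6
position: [0.6391, -0.0459, 0.252]
ee_rot: [[-0.029, 0.998, -0.047], [0.641, 0.054, 0.765], [0.767, -0.008, -0.642]]
force: [-0.2, 0.3, -0.3]
gripper_width: 0.0604
```

```bash
python3 - <<'E'
from h import *
np.set_printoptions(precision=4,suppress=True)
w=snap('wrist','w10'); s=load('w10')['state'];print(s['time_s'],s['position'],s['joint_pos'],s['ee_rot'])
snap('scene','s10')
hsv=cv2.cvtColor(w['pixels'],cv2.COLOR_BGR2HSV);m=cv2.inRange(hsv,(23,140,40),(35,255,255))
x,y,ww,hh=cv2.boundingRect(max(cv2.findContours(m,0,1)[0],key=cv2.contourArea)); print(x,y,ww,hh)
x0=x-15;y0=y-10;c=w['pixels'][y0:y0+120,x0:x0+80]; print(x0,y0,c.shape)
h=load('s10')['pixels'][150:270,370:450]
cv2.imwrite('pics/v11.png',np.hstack([cv2.resize(c,(400,600),interpolation=cv2.INTER_CUBIC),cv2.resize(h,(400,600),interpolation=cv2.INTER_CUBIC)]))
E
```

```text
19.6 [ 0.6391 -0.0459  0.252 ] [-30.365   31.5747  67.3147  42.2689 108.8349 -29.3156] [[-0.0288  0.9985 -0.0468]
 [ 0.6415  0.0544  0.7652]
 [ 0.7666 -0.008  -0.6421]]
231 228 14 32
216 218 (120, 80, 3)
```

View pics/v11.png

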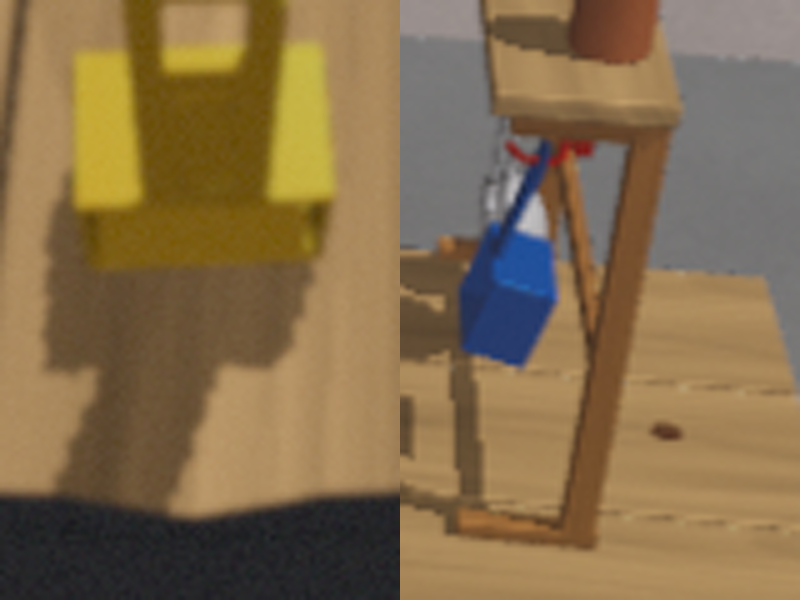

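The crop's right half shows the big cup hanging on the red hook, tilted bowl-out. The left half shows the yellow bowl top with front corners at (76,208) and (334,203) and back corners at (76,50) and (322,42).

```bash
python3 - <<'E'
from h import *
np.set_printoptions(precision=4,suppress=True)
w=load('w10')
f=lambda x,y,z:onz(w,x/5-.4+216,y/5-.4+218,z)
C=[f(76,208,.068),f(334,203,.068),f(322,42,.068),f(76,50,.068)]; print(np.array(C)); print('bottom',f(92,270,.022),f(318,257,.022))
d=(C[1]-C[0]); e=C[2]-C[3]; print(np.linalg.norm(d),np.degrees(np.arctan2(d[1],d[0])),np.linalg.norm(e),np.degrees(np.arctan2(e[1],e[0])), 'ctr',np.mean(C,0))
# handle top via mask in full pic
hsv=cv2.cvtColor(w['pixels'],cv2.COLOR_BGR2HSV);m=cv2.inRange(hsv,(20,140,40),(38,255,255))
for r in range(190,232,3):
    q=np.where(m[r,200:300])[0]; print(r,(200+q.min(),200+q.max(),len(q)) if len(q) else '-',end=' ')
# tilt of big cup in scene: onax plane x=.5135 handle end & bowl
s=load('s10')
for n,x,y in(('h1',545,142),('h2',497,250),('bot mouth',463,328),('bot back',520,365)): print(n,onax(s,(x-400)/5-.4+370,y/5-.4+150,0,.47 if n[0]=='x' else .5255))
E
```

```text
[[0.606  0.0163 0.068 ]
 [0.667  0.0205 0.068 ]
 [0.6636 0.0638 0.068 ]
 [0.6022 0.0586 0.068 ]]
bottom [0.6067 0.0166 0.022 ] [0.6663 0.0232 0.022 ]
0.06108925999347606 3.9987100027000104 0.061591716330736894 4.9008362755429316 ctr [0.6347 0.0398 0.068 ]
190 - 193 - 196 - 199 - 202 - 205 - 208 (np.int64(268), np.int64(272), 4) 211 (np.int64(240), np.int64(274), 35) 214 (np.int64(240), np.int64(273), 34) 217 (np.int64(241), np.int64(273), 29) 220 (np.int64(241), np.int64(272), 12) 223 (np.int64(242), np.int64(272), 12) 226 (np.int64(242), np.int64(274), 17) 229 (np.int64(230), np.int64(280), 51) h1 [0.5255 0.3366 0.2985]
h2 [0.5255 0.3151 0.2059]
bot mouth [0.5255 0.2993 0.1357]
bot back [0.5255 0.3447 0.107 ]
```

```bash
python3 - <<'E'
from h import *
R=Rt(4.5,55); g=np.array([.636,.021,.110]); t=g+.019*R[:,2]; print(t)
plan([(t-.07*R[:,2],R,4),(t,R,4)],60)
E
```

```text
[0.63477887 0.03651591 0.09910205]
[-18.0, 1.0, 23.0, 0.004, 0.022, -0.005, 60]
[-18.0, 0.0, 23.0, 0.003, 0.022, -0.005, 60]
[-19.0, 1.0, 22.0, 0.004, 0.022, -0.005, 60]
[-19.4, 0.2, 21.5, 0.003, 0.021, -0.004, 60]
  -> [ 0.6393 -0.0206  0.1392]
[0.0, -0.0, 17.0, 0.0, 0.0, -0.0, 60]
[0.0, -0.0, 18.0, 0.0, 0.0, -0.0, 60]
[0.0, -0.0, 17.0, 0.0, 0.0, -0.0, 60]
[0.0, -0.0, 18.0, 0.0, 0.0, -0.0, 60]
  -> [0.6348 0.0365 0.0991]
```

Call:
jog_arm --pt "-18 1 23 0.004 0.022 -0.005 60" --pt "-18 0 23 0.004 0.022 -0.005 60" --pt "-19 1 22 0.003 0.022 -0.005 60" --pt "-19 0 22 0.003 0.021 -0.004 60" --pt "0 0 0 0 0 0 60"

```text
time_s: 20.32
position: [0.6366, -0.0188, 0.1342]
ee_rot: [[-0.038, 0.997, -0.069], [0.569, 0.078, 0.819], [0.822, -0.008, -0.57]]
force: [0.5, -0.6, -0.6]
gripper_width: 0.0606
```

```bash
python3 - <<'E'
from h import *
R=Rt(4.5,55); g=np.array([.636,.021,.110]); t=g+.019*R[:,2]
plan([(t,R,4)],60)
E
```

```text
[1.0, 1.0, 16.0, -0.001, -0.001, -0.002, 60]
[1.0, 1.0, 16.0, -0.001, -0.001, -0.002, 60]
[0.0, 0.0, 17.0, -0.001, -0.001, -0.001, 60]
[0.8, 0.7, 16.4, -0.001, -0.001, -0.002, 60]
  -> [0.6348 0.0365 0.0992]
```

Call:
jog_arm --pt "1 1 16 0 0 -0.002 60" --pt "1 1 16 0 0 -0.002 60" --pt "0 0 17 0 0 -0.001 60" --pt "1 1 16 0 0 -0.002 60" --pt "0 0 0 0 0 0 60"

```text
time_s: 20.95
position: [0.6373, 0.0358, 0.1035]
ee_rot: [[-0.051, 0.997, -0.065], [0.571, 0.083, 0.817], [0.819, 0.004, -0.573]]
force: [0.1, 0.2, 0.2]
gripper_width: 0.0602
```

Call:
jog_arm --pt "0 0 0 0 0 0 45" --pt "0 0 0 0 0 0 30" --pt "0 0 0 0 0 0 15" --pt "0 0 0 0 0 0 15" --pt "0 0 0 0 0 0 15" --force 40

```text
time_s: 21.58
position: [0.6385, 0.0337, 0.1048]
ee_rot: [[-0.052, 0.997, -0.062], [0.572, 0.081, 0.816], [0.819, 0.007, -0.574]]
force: [-0.4, -0.7, 0.9]
gripper_width: 0.0291
```

```bash
python3 - <<'E'
from h import *
np.set_printoptions(precision=4,suppress=True)
s=get_state();print(s['position'],s['ee_rot'])
plan([((.5137,.10,.235),Rt(0,55),8)],15)
E
```

```text
[0.6385 0.0337 0.1048] [[-0.0518  0.9967 -0.0621]
 [ 0.572   0.0805  0.8163]
 [ 0.8186  0.0068 -0.5743]]
[19.0, -15.0, -2.0, -0.008, 0.0, 0.006, 15]
[19.0, -15.0, -2.0, -0.008, 0.0, 0.007, 15]
[19.0, -15.0, -2.0, -0.008, 0.0, 0.006, 15]
[18.0, -15.0, -2.0, -0.008, 0.0, 0.007, 15]
[18.0, -15.0, -2.0, -0.008, 0.0, 0.006, 15]
[19.0, -15.0, -2.0, -0.007, 0.0, 0.007, 15]
[18.0, -16.0, -2.0, -0.008, 0.0, 0.006, 15]
[18.2, -15.1, -2.2, -0.007, 0.001, 0.007, 15]
  -> [0.5137 0.1    0.235 ]
```

Call:
jog_arm --pt "12 0 -8 0 0 0 15" --pt "25 0 -17 0 0 0 15" --pt "25 -5 -17 -0.01 0 0.008 15" --pt "25 -15 -17 -0.01 0 0.008 15" --pt "20 -25 -10 -0.01 0 0.009 15" --pt "18 -30 10 -0.01 0 0.009 15" --pt "14 -30 19 -0.01 0 0.008 15" --pt "8 -16 12 -0.01 0 0.008 15"

```text
time_s: 22.58
position: [0.5132, 0.0912, 0.2412]
ee_rot: [[-0.002, 1.0, -0.003], [0.574, 0.003, 0.819], [0.819, -0.0, -0.574]]
force: [0.5, -0.3, -0.8]
gripper_width: 0.0292
```

```bash
python3 - <<'E'
from h import *
plan([((.5137,.215,.242),Rt(0,55),6)],15)
E
```

```text
[12.0, 0.0, 17.0, -0.0, 0.0, 0.0, 15]
[12.0, 0.0, 17.0, -0.001, 0.0, 0.0, 15]
[12.0, 0.0, 17.0, -0.0, 0.0, 0.0, 15]
[12.0, 0.0, 17.0, -0.001, 0.0, 0.001, 15]
[12.0, 0.0, 16.0, -0.0, 0.0, 0.0, 15]
[11.7, 0.8, 16.9, -0.001, 0.001, 0.001, 15]
  -> [0.5137 0.215  0.242 ]
```

Call:
jog_arm --pt "12 0 17 0 0 0 15" --pt "12 0 17 0 0 0 15" --pt "14 0 20 0 0 0 15" --pt "14 0 20 0 0 0 15" --pt "12 0 17 0 0 0 15" --pt "6 0 9 0 0 0 15" --pt "0 0 0 0 0 0 15" --pt "0 0 0 0 0 0 15"

```text
time_s: 23.58
position: [0.5144, 0.2121, 0.2404]
ee_rot: [[-0.001, 1.0, -0.003], [0.574, 0.003, 0.819], [0.819, -0.001, -0.574]]
force: [-0.4, -0.3, 0.2]
gripper_width: 0.029
```

```bash
python3 - <<'E'
from h import *
np.set_printoptions(precision=4,suppress=True)
w=snap('wrist','w11'); s=load('w11')['state'];print(s['position'],s['ee_rot'][:,2])
hsv=cv2.cvtColor(w['pixels'],cv2.COLOR_BGR2HSV)
Y=cv2.inRange(hsv,(20,140,40),(38,255,255)); m=(cv2.inRange(hsv,(0,150,40),(8,255,255))|cv2.inRange(hsv,(172,150,40),(180,255,255)));b=cv2.inRange(hsv,(105,150,30),(122,255,255))
g=lambda M,r:(lambda q:(int(q.min()),int(q.max()),len(q)) if len(q) else '-')(np.where(M[r])[0])
for r in range(60,330,8): print(r,'R',g(m[:,220:290],r),'B',g(b,r),'Y',g(Y,r))
snap('scene','s11')
s=load('s11');q=s['pixels'][160:270,380:450]
hs=cv2.cvtColor(s['pixels'],cv2.COLOR_BGR2HSV);bb=cv2.inRange(hs,(105,120,30),(122,255,255));bb[:,:350]=0
for r in range(170,235,5): print(r,g(bb,r))
E
```

```text
[0.5144 0.2121 0.2404] [-0.0029  0.8188 -0.5741]
60 R (32, 37, 6) B (240, 269, 8) Y -
68 R (31, 38, 8) B (240, 269, 8) Y -
76 R - B (240, 269, 9) Y -
84 R - B (240, 269, 9) Y -
92 R - B (240, 268, 29) Y -
100 R - B (241, 268, 28) Y -
108 R - B (241, 268, 28) Y -
116 R - B (241, 267, 27) Y -
124 R - B (241, 267, 27) Y -
132 R - B (214, 295, 82) Y -
140 R - B (212, 297, 86) Y -
148 R - B (209, 299, 91) Y -
156 R - B (208, 300, 93) Y -
164 R - B (210, 298, 89) Y -
172 R - B - Y (211, 300, 90)
180 R - B - Y (210, 301, 92)
188 R - B - Y (212, 298, 87)
196 R - B (235, 274, 40) Y (212, 298, 42)
204 R - B (235, 274, 40) Y (213, 297, 41)
212 R - B - Y (215, 294, 38)
220 R - B - Y (216, 292, 36)
228 R - B - Y (217, 291, 75)
236 R - B - Y (219, 289, 71)
244 R - B - Y (221, 287, 67)
252 R - B - Y (221, 286, 66)
260 R - B - Y (222, 285, 63)
268 R - B - Y (224, 282, 59)
276 R - B - Y (224, 283, 60)
284 R - B - Y (223, 285, 63)
292 R - B - Y (221, 285, 65)
300 R - B - Y (220, 287, 68)
308 R - B - Y (214, 293, 80)
316 R - B - Y -
324 R - B - Y -
170 -
175 -
180 (398, 398, 1)
185 (396, 397, 2)
190 (395, 395, 1)
195 (393, 394, 2)
200 (389, 403, 15)
205 (388, 403, 16)
210 (387, 403, 17)
215 (387, 401, 15)
220 (387, 399, 13)
225 -
230 -
```

```bash
python3 - <<'E'
from h import *
np.set_printoptions(precision=4,suppress=True)
w=load('w11');p=w['state']['position']; z=p[2]+.0672
hsv=cv2.cvtColor(w['pixels'],cv2.COLOR_BGR2HSV);Y=cv2.inRange(hsv,(20,140,40),(38,255,255))
col=np.where(Y[:,255])[0]; print('yellow rows col 255',col.min(),col[:45])
r=col.min(); q=np.where(Y[r+3])[0]
print('back top edge',onz(w,255,r-.5,z),'width',onz(w,q.max()+.5,r+3,z)-onz(w,q.min()-.5,r+3,z))
s=load('s11')
A=onax(s,398,180,0,.5255);B=onax(s,393.5,195,0,.5255); print(A,B,'tilt',np.degrees(np.arctan2(A[1]-B[1],A[2]-B[2])))
# big handle lip/bowl top in wrist: row where bowl begins (131) and handle top
b=cv2.inRange(hsv,(105,150,30),(122,255,255)); c=np.where(b[:,254])[0]; print('blue rows',c.min(),c.max())
R,_=cv2.Rodrigues(np.zeros(3))
# predicted tool offsets: slot in tool frame
off=np.array([0,-.0127,.0592]); print(np.array(w['state']['ee_rot']).T@off)
E
```

```text
yellow rows col 255 168 [168 169 170 171 172 173 174 175 176 177 178 179 180 181 182 183 184 185
 186 187 188 189 190 191 192 193 224 225 226 227 228 229 230 231 232 233
 234 235 236 237 238 239 240 241 242]
back top edge [0.5139 0.204  0.3076] width [0.0302 0.     0.    ]
[0.5255 0.3356 0.2902] [0.5255 0.3284 0.2269] tilt 6.5131536079553465
blue rows 49 207
[ 0.0412 -0.0001 -0.0444]
```

```bash
cat >> h.py <<'E'
OT=np.array([.0422,0,-.0430])  # slot of small cup in tool frame (set below)
OT=Rt(0,55).T@np.array([0,-.011,.0592])
def tcp(y,z,tilt,x=.514): R=Rt(0,tilt); return (np.array([x,y,z])-R@OT,R)
def slot():
    s=get_state(); return np.array(s['position'])+np.array(s['ee_rot'])@OT
E
python3 - <<'E'
from h import *
print(slot())
plan([(*tcp(.27,.3025,42),6),(*tcp(.294,.3025,40),2)],15)
E
```

```text
[0.51457457 0.20078333 0.29955861]
[6.0, -0.0, 7.0, -0.0, -0.038, 0.0, 15]
[6.0, -0.0, 7.0, -0.0, -0.038, 0.0, 15]
[6.0, -0.0, 7.0, -0.001, -0.038, 0.0, 15]
[6.0, -0.0, 7.0, -0.0, -0.037, 0.0, 15]
[7.0, -0.0, 7.0, -0.001, -0.038, 0.001, 15]
[6.6, -0.4, 6.0, -0.0, -0.037, 0.0, 15]
  -> [0.514  0.2674 0.2423]
[8.0, -0.0, 7.0, -0.0, -0.018, 0.0, 15]
[8.5, -0.0, 7.4, -0.0, -0.017, 0.0, 15]
  -> [0.514  0.2893 0.2425]
```

Call:
jog_arm --pt "6 0 7 0 -0.038 0 15" --pt "6 0 7 0 -0.038 0 15" --pt "6 0 7 0 -0.038 0 15" --pt "6 0 7 0 -0.038 0 15" --pt "7 0 7 0 -0.038 0 15" --pt "7 0 6 0 -0.037 0 15" --pt "0 0 0 0 0 0 15" --pt "0 0 0 0 0 0 15"

```text
time_s: 24.68
position: [0.5139, 0.2683, 0.2428]
ee_rot: [[-0.002, 1.0, -0.003], [0.743, 0.003, 0.669], [0.669, -0.0, -0.743]]
force: [0.0, -0.4, -1.6]
gripper_width: 0.0289
```

```bash
python3 - <<'E'
from h import *
print(slot(), get_state()['force'])
plan([(*tcp(.297,.301,40),4),(*tcp(.308,.3005,40),3)],15)
E
```

```text
[0.51391699 0.27090079 0.30291142] [ 0.04798384 -0.44198388 -1.63222461]
[4.0, 0.0, 4.0, -0.001, -0.009, 0.001, 15]
[4.0, 0.0, 4.0, -0.001, -0.008, 0.0, 15]
[4.0, 0.0, 5.0, -0.0, -0.009, 0.001, 15]
[4.9, 0.1, 4.2, -0.001, -0.008, 0.0, 15]
  -> [0.514  0.2923 0.2409]
[3.0, 0.0, 2.0, 0.0, -0.0, 0.0, 15]
[3.0, 0.0, 3.0, 0.0, -0.0, 0.0, 15]
[2.1, 0.0, 2.4, 0.0, -0.0, 0.0, 15]
  -> [0.514  0.3033 0.2405]
```

Call:
jog_arm --pt "4 0 4 0 -0.009 0 15" --pt "4 0 4 0 -0.008 0 15" --pt "4 0 5 0 -0.009 0 15" --pt "5 0 4 0 -0.008 0 15" --pt "3 0 2 0 0 0 15" --pt "3 0 3 0 0 0 15" --pt "2 0 2 0 0 0 15" --pt "0 0 0 0 0 0 15"

```text
time_s: 25.68
position: [0.5138, 0.303, 0.2408]
ee_rot: [[-0.002, 1.0, -0.003], [0.766, 0.003, 0.643], [0.643, -0.001, -0.766]]
force: [-0.3, 0.3, -1.8]
gripper_width: 0.0289
```

```bash
python3 - <<'E'
from h import *
print(slot(), get_state()['force'])
w=snap('wrist','w12')
hsv=cv2.cvtColor(w['pixels'],cv2.COLOR_BGR2HSV)
Y=cv2.inRange(hsv,(20,140,40),(38,255,255)); m=(cv2.inRange(hsv,(0,150,40),(8,255,255))|cv2.inRange(hsv,(172,150,40),(180,255,255)));b=cv2.inRange(hsv,(105,150,30),(122,255,255))
g=lambda M,r:(lambda q:(int(q.min()),int(q.max()),len(q)) if len(q) else '-')(np.where(M[r,180:330])[0])
for r in range(100,310,6): print(r,'R',g(m,r),'B',g(b,r),'Y',g(Y,r))
plan([(*tcp(.316,.2965,40),3),(*tcp(.324,.291,40),3)],15)
E
```

```text
[0.51383204 0.30769067 0.30078963] [-0.30547798  0.26203356 -1.80337677]
100 R (69, 82, 14) B - Y -
106 R (70, 82, 13) B - Y -
112 R (70, 82, 13) B - Y -
118 R (70, 82, 13) B - Y -
124 R (70, 82, 13) B - Y -
130 R - B (50, 101, 52) Y -
136 R - B (50, 102, 53) Y -
142 R - B (50, 101, 51) Y -
148 R (70, 81, 12) B (51, 100, 16) Y -
154 R (69, 82, 14) B (51, 100, 17) Y -
160 R (69, 82, 14) B (52, 99, 16) Y -
166 R (69, 82, 14) B (52, 52, 1) Y -
172 R - B - Y (31, 119, 89)
178 R - B - Y (32, 120, 89)
184 R - B (19, 128, 18) Y (32, 119, 88)
190 R - B (20, 127, 17) Y (33, 117, 85)
196 R - B (19, 128, 54) Y (33, 117, 39)
202 R - B (19, 129, 62) Y (34, 115, 38)
208 R - B (18, 130, 66) Y (35, 114, 36)
214 R - B (17, 130, 68) Y (36, 112, 34)
220 R - B (17, 131, 70) Y (37, 112, 35)
226 R - B (16, 132, 37) Y (38, 111, 74)
232 R - B (16, 132, 29) Y (38, 110, 73)
238 R - B (19, 129, 3) Y (39, 108, 70)
244 R - B - Y (39, 108, 70)
250 R - B - Y (41, 105, 65)
256 R - B - Y (41, 104, 64)
262 R - B - Y (42, 103, 62)
268 R - B - Y (45, 102, 58)
274 R - B - Y (44, 102, 59)
280 R - B - Y (44, 103, 60)
286 R - B - Y (43, 105, 63)
292 R - B - Y (41, 106, 66)
298 R - B - Y (41, 107, 67)
304 R - B - Y (34, 112, 79)
[1.0, 0.0, 3.0, -0.001, -0.0, 0.001, 15]
[1.0, 0.0, 3.0, -0.001, -0.0, 0.0, 15]
[1.7, 0.2, 2.7, -0.001, -0.0, 0.001, 15]
  -> [0.514  0.3113 0.2365]
[1.0, -0.0, 3.0, 0.0, -0.0, -0.0, 15]
[1.0, -0.0, 3.0, 0.0, -0.0, -0.0, 15]
[0.6, -0.0, 3.4, 0.0, -0.0, -0.0, 15]
  -> [0.514  0.3193 0.2309]
```

```bash
python3 - <<'E'
from h import *
plan([(*tcp(.320,.3005,40),4),(*tcp(.329,.2915,40),4)],15)
E
```

```text
[2.0, 0.0, 2.0, -0.001, -0.0, 0.0, 15]
[2.0, 0.0, 2.0, -0.001, -0.0, 0.001, 15]
[3.0, 0.0, 2.0, -0.0, -0.0, 0.0, 15]
[2.3, 0.2, 2.2, -0.001, -0.0, 0.001, 15]
  -> [0.514  0.3153 0.2405]
[0.0, -0.0, 3.0, 0.0, -0.0, -0.0, 15]
[0.0, -0.0, 3.0, 0.0, -0.0, -0.0, 15]
[1.0, -0.0, 3.0, 0.0, -0.0, -0.0, 15]
[0.1, -0.0, 3.7, 0.0, -0.0, -0.0, 15]
  -> [0.514  0.3243 0.2314]
```

Call:
jog_arm --pt "2.3 0 2 0 0 0 15" --pt "2.3 0 2 0 0 0 15" --pt "2.4 0 2 0 0 0 15" --pt "2.3 0 2.2 0 0 0 15" --pt "0 0 0 0 0 0 15"

```text
time_s: 26.35
position: [0.5137, 0.3156, 0.2405]
ee_rot: [[-0.002, 1.0, -0.003], [0.766, 0.004, 0.643], [0.643, -0.001, -0.766]]
force: [0.6, -0.6, -0.6]
gripper_width: 0.0291
```

Call:
jog_arm --pt "0.2 0 3 0 0 0 15" --pt "0.3 0 3 0 0 0 15" --pt "0.3 0 3 0 0 0 15" --pt "0 0 0 0 0 0 15"

```text
time_s: 26.85
position: [0.5136, 0.3218, 0.2337]
ee_rot: [[-0.002, 1.0, -0.003], [0.766, 0.003, 0.643], [0.643, -0.001, -0.766]]
force: [-0.4, -0.2, -1.3]
gripper_width: 0.029
```

```bash
python3 - <<'E'
from h import *
print(slot(), get_state()['force'])
w=snap('wrist','w13')
hsv=cv2.cvtColor(w['pixels'],cv2.COLOR_BGR2HSV)
Y=cv2.inRange(hsv,(20,140,40),(38,255,255)); m=(cv2.inRange(hsv,(0,150,40),(8,255,255))|cv2.inRange(hsv,(172,150,40),(180,255,255)));b=cv2.inRange(hsv,(105,150,30),(122,255,255))
g=lambda M,r:(lambda q:(int(q.min()),int(q.max()),len(q)) if len(q) else '-')(np.where(M[r,180:330])[0])
for r in range(124,280,6): print(r,'R',g(m,r),'B',g(b,r),'Y',g(Y,r))
E
```

```text
[0.51364683 0.32647929 0.29374294] [-0.35543619 -0.1555962  -1.33012902]
124 R (69, 84, 16) B - Y -
130 R (69, 84, 16) B - Y -
136 R (69, 83, 15) B - Y -
142 R (69, 83, 15) B - Y -
148 R (69, 83, 15) B - Y -
154 R - B (49, 52, 4) Y -
160 R - B (47, 106, 60) Y -
166 R - B - Y -
172 R - B - Y (31, 120, 90)
178 R - B - Y (30, 121, 92)
184 R - B - Y (31, 119, 89)
190 R - B - Y (32, 118, 87)
196 R (67, 85, 19) B (55, 94, 7) Y (32, 118, 42)
202 R (68, 84, 17) B (23, 94, 14) Y (34, 117, 40)
208 R (69, 83, 15) B (22, 93, 31) Y (35, 114, 36)
214 R (68, 84, 17) B (20, 135, 51) Y (36, 113, 37)
220 R (68, 85, 18) B (19, 136, 52) Y (37, 112, 35)
226 R (68, 85, 18) B (18, 136, 35) Y (38, 110, 51)
232 R (69, 84, 16) B (17, 136, 30) Y (39, 109, 51)
238 R - B (15, 136, 15) Y (39, 109, 63)
244 R - B (14, 135, 7) Y (39, 108, 70)
250 R - B (134, 137, 3) Y (40, 107, 68)
256 R - B - Y (41, 106, 65)
262 R - B - Y (42, 104, 63)
268 R - B - Y (44, 103, 60)
274 R - B - Y (43, 103, 61)
```

```bash
python3 - <<'E'
from h import *
plan([(*tcp(.330,.2885,43),4)],15)
E
```

```text
[0.0, 0.0, 2.0, -0.001, 0.013, 0.0, 15]
[0.0, 0.0, 2.0, -0.001, 0.013, 0.001, 15]
[1.0, 0.0, 2.0, -0.001, 0.013, 0.0, 15]
[0.4, 0.3, 2.6, -0.0, 0.013, 0.001, 15]
  -> [0.514  0.3284 0.2284]
```

Call:
jog_arm --pt "0.3 0 2 0 0.013 0 15" --pt "0.3 0 2 0 0.013 0 15" --pt "0.4 0 2 0 0.013 0 15" --pt "0.4 0 2.6 0 0.013 0 15" --pt "0 0 0 0 0 0 15"

```text
time_s: 27.52
position: [0.5136, 0.3283, 0.2281]
ee_rot: [[-0.001, 1.0, -0.003], [0.731, 0.003, 0.682], [0.682, -0.002, -0.731]]
force: [0.2, -0.4, -1.1]
gripper_width: 0.029
```

Call:
jog_arm --pt "-0.7 0 0.7 0 0 0 15" --pt "-0.7 0 0.7 0 0 0 15" --pt "0 0 0 0 0 0 15"

```text
time_s: 27.9
position: [0.5138, 0.3283, 0.2266]
ee_rot: [[-0.002, 1.0, -0.003], [0.731, 0.003, 0.682], [0.682, -0.001, -0.731]]
force: [-0.0, 0.2, -0.7]
gripper_width: 0.0292
```

```bash
python3 - <<'E'
from h import *
print(slot(), get_state()['force'],get_state()['time_s'])
E
```

```text
[0.51381526 0.32990216 0.28683109] [-0.00261483  0.24233516 -0.6808725 ] 27.9
```

Call:
jog_arm --pt "-0.7 0 0.7 0 0 0 15" --pt "-0.7 0 0.7 0 0 0 15" --pt "-0.7 0 0.7 0 0 0 15" --pt "0 0 0 0 0 0 15"

```text
time_s: 28.4
position: [0.5137, 0.3282, 0.2235]
ee_rot: [[-0.002, 1.0, -0.003], [0.731, 0.003, 0.682], [0.682, -0.001, -0.731]]
force: [-0.2, -0.2, -0.1]
gripper_width: 0.0289
```

Call:
jog_arm --pt "-0.7 0 0.7 0 0 0 15" --pt "-0.7 0 0.7 0 0 0 15" --pt "0 0 0 0 0 0 15"

```text
time_s: 28.78
position: [0.514, 0.3285, 0.2226]
ee_rot: [[-0.003, 1.0, -0.002], [0.731, 0.003, 0.683], [0.683, 0.0, -0.731]]
force: [-1.5, -0.1, 5.4]
gripper_width: 0.029
```

Call:
jog_arm --pt "0 0 0 0 0 0 33" --pt "0 0 0 0 0 0 38" --pt "0 0 0 0 0 0 46" --pt "0 0 0 0 0 0 46" --pt "0 0 -2 0 0 0 46" --pt "0 0 -8 0 0 0 50" --pt "0 0 -20 0 0 0 50" --pt "0 0 -30 0 0 0 50"

```text
time_s: 29.78
position: [0.5134, 0.2868, 0.2658]
ee_rot: [[-0.002, 1.0, -0.004], [0.731, 0.004, 0.682], [0.682, -0.002, -0.731]]
force: [0.4, 0.3, 1.0]
gripper_width: 0.0497
```

Call:
jog_arm --pt "0 0 -35 0 0 0 50" --pt "0 0 -40 0 0 0 50" --pt "0 0 -35 0 0 0 50" --pt "0 0 -15 0 0 0 50" --pt "0 0 0 0 0 0 50" --pt "0 0 0 0 0 0 50" --pt "0 0 0 0 0 0 50" --pt "0 0 0 0 0 0 50"

```text
time_s: 30.78
position: [0.5139, 0.2026, 0.3563]
ee_rot: [[-0.002, 1.0, -0.004], [0.731, 0.004, 0.682], [0.682, -0.002, -0.731]]
force: [-0.2, -0.0, 0.1]
gripper_width: 0.0498
```

Call:
jog_arm --pt "0 0 0 0 0 0 50" --pt "0 0 0 0 0 0 50" --pt "0 0 0 0 0 0 50" --pt "0 0 0 0 0 0 50" --pt "0 0 0 0 0 0 50" --pt "0 0 0 0 0 0 50" --pt "0 0 0 0 0 0 50" --pt "0 0 0 0 0 0 50"

```text
time_s: 31.78
position: [0.5143, 0.202, 0.357]
ee_rot: [[-0.002, 1.0, -0.003], [0.731, 0.003, 0.682], [0.682, -0.001, -0.731]]
force: [-0.9, -0.0, -0.1]
gripper_width: 0.0498
```

```bash
python3 - <<'E'
from h import *
w=snap('wrist','w14');snap('scene','s14');t=snap('top','t14');print(get_state()['time_s'],get_state()['position'],get_state()['force'])
s=load('s14')['pixels']
c=cv2.resize(s[150:240,360:440],(400,450),interpolation=cv2.INTER_CUBIC); d=cv2.resize(s[170:270,180:300],(400,333)[:2],interpolation=cv2.INTER_CUBIC)
a=cv2.resize(w['pixels'][:,100:400],(400,512))
o=np.zeros((600,800,3),np.uint8);o[:512,:400]=a;o[:300,400:]=cv2.resize(s[150:225,370:470],(400,300),interpolation=cv2.INTER_CUBIC);o[300:600,400:]=cv2.resize(s[165:270,190:330],(400,300),interpolation=cv2.INTER_CUBIC)
cv2.imwrite('pics/v12.png',o)
E
```

```text
31.925 [0.51428949 0.20199374 0.3570031 ] [ 0.35053154 -0.87163235 -0.47527281]
```

View pics/v12.png

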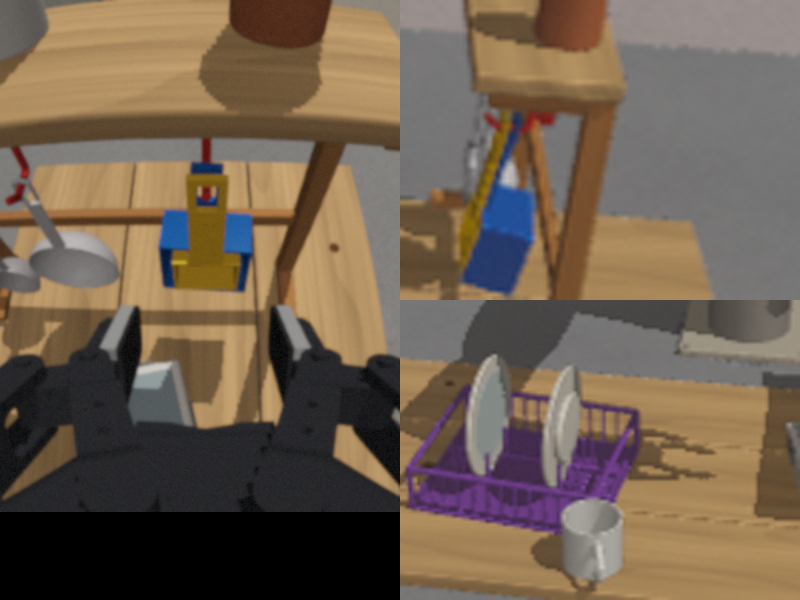

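Both cups hang on the hook, with the small bowl in the big one's mouth. The plates stand, and the tin cup and glass box look untouched. In the scene crop the yellow cup leans a little farther out than the blue, so I'll measure how well it nests and whether it is still swinging.

```bash
cat > nest.py <<'E'
from h import *
import sys
np.set_printoptions(precision=3,suppress=True)
f=sys.argv[1]; w=snap('wrist','w'+f); s=snap('scene','s'+f)
hs=cv2.cvtColor(s['pixels'],cv2.COLOR_BGR2HSV)
B=cv2.inRange(hs,(105,120,30),(122,255,255));Y=cv2.inRange(hs,(20,130,40),(36,255,255))
for r in range(174,226,4):
    o=[r]
    for M in (Y,B):
        q=np.where(M[r,370:420])[0]+370
        o.append((q.min(),q.max(),onax(s,q.min()-.5,r,0,.527)[1:],onax(s,q.max()+.5,r,0,.527)[1:]) if len(q) else '-')
    print(*o)
E
python3 nest.py 15
```

```text
174 - -
178 (np.int64(395), np.int64(396), array([0.322, 0.298]), array([0.329, 0.299])) -
182 (np.int64(396), np.int64(396), array([0.328, 0.282]), array([0.331, 0.282])) -
186 (np.int64(393), np.int64(395), array([0.32 , 0.265]), array([0.33 , 0.266])) (np.int64(397), np.int64(397), array([0.334, 0.266]), array([0.337, 0.266]))
190 (np.int64(392), np.int64(393), array([0.318, 0.248]), array([0.325, 0.249])) (np.int64(395), np.int64(395), array([0.329, 0.249]), array([0.332, 0.249]))
194 (np.int64(390), np.int64(392), array([0.314, 0.231]), array([0.324, 0.232])) (np.int64(394), np.int64(394), array([0.328, 0.232]), array([0.331, 0.232]))
198 (np.int64(389), np.int64(391), array([0.312, 0.213]), array([0.323, 0.214])) (np.int64(393), np.int64(402), array([0.326, 0.215]), array([0.361, 0.218]))
202 (np.int64(387), np.int64(389), array([0.307, 0.196]), array([0.318, 0.197])) (np.int64(391), np.int64(402), array([0.322, 0.197]), array([0.364, 0.201]))
206 (np.int64(385), np.int64(389), array([0.302, 0.178]), array([0.32, 0.18])) (np.int64(392), np.int64(402), array([0.327, 0.18 ]), array([0.366, 0.184]))
210 (np.int64(385), np.int64(387), array([0.305, 0.16 ]), array([0.315, 0.161])) (np.int64(390), np.int64(402), array([0.322, 0.162]), array([0.369, 0.167]))
214 (np.int64(385), np.int64(386), array([0.307, 0.143]), array([0.314, 0.144])) (np.int64(388), np.int64(400), array([0.318, 0.144]), array([0.364, 0.149]))
218 - (np.int64(386), np.int64(398), array([0.313, 0.125]), array([0.359, 0.13 ]))
222 - (np.int64(393), np.int64(397), array([0.34, 0.11]), array([0.358, 0.112]))
```

Call:
jog_arm --pt "0 0 0 0 0 0 50" --pt "0 0 0 0 0 0 50" --pt "0 0 0 0 0 0 50" --pt "0 0 0 0 0 0 50" --pt "0 0 0 0 0 0 50" --pt "0 0 0 0 0 0 50"

```text
time_s: 32.78
position: [0.5143, 0.202, 0.357]
ee_rot: [[-0.002, 1.0, -0.003], [0.731, 0.003, 0.682], [0.682, -0.001, -0.731]]
force: [0.2, -0.4, -0.9]
gripper_width: 0.0502
```

```bash
python3 nest.py 16 | cut -c1-60; python3 - <<'E'
from h import *
w=load('w16');hsv=cv2.cvtColor(w['pixels'],cv2.COLOR_BGR2HSV)
Y=cv2.inRange(hsv,(20,140,40),(38,255,255));b=cv2.inRange(hsv,(105,150,30),(122,255,255));Y[:, :200]=0;Y[:,330:]=0
for n,M in(('Y',Y),('B',b)):
    c=max(cv2.findContours(M,0,1)[0],key=cv2.contourArea); print(n,cv2.boundingRect(c))
w=load('w15');hsv=cv2.cvtColor(w['pixels'],cv2.COLOR_BGR2HSV)
Y=cv2.inRange(hsv,(20,140,40),(38,255,255));Y[:, :200]=0;Y[:,330:]=0
print(cv2.boundingRect(max(cv2.findContours(Y,0,1)[0],key=cv2.contourArea)))
E
```

```text
174 - -
178 (np.int64(395), np.int64(396), array([0.322, 0.298]), ar
182 (np.int64(396), np.int64(396), array([0.328, 0.282]), ar
186 (np.int64(393), np.int64(395), array([0.32 , 0.265]), ar
190 (np.int64(392), np.int64(393), array([0.318, 0.248]), ar
194 (np.int64(390), np.int64(392), array([0.314, 0.231]), ar
198 (np.int64(389), np.int64(391), array([0.312, 0.213]), ar
202 (np.int64(387), np.int64(389), array([0.307, 0.196]), ar
206 (np.int64(385), np.int64(389), array([0.302, 0.178]), ar
210 (np.int64(385), np.int64(388), array([0.305, 0.16 ]), ar
214 (np.int64(385), np.int64(386), array([0.307, 0.143]), ar
218 - (np.int64(386), np.int64(398), array([0.313, 0.125]), 
222 - (np.int64(393), np.int64(397), array([0.34, 0.11]), ar
Y (229, 131, 51, 86)
B (220, 158, 21, 56)
(229, 131, 51, 86)
```

```bash
python3 - <<'E'
from h import *
a=load('s0')['pixels'].astype(int);b=load('s16')['pixels'].astype(int)
for n,(x0,y0,x1,y1) in {'tin':(244,232,272,265),'box':(322,204,370,236),'plates':(212,182,256,230)}.items():
    A=a[y0:y1,x0:x1];B=b[y0:y1,x0:x1]
    r=cv2.phaseCorrelate(A.mean(2).astype(np.float64),B.mean(2).astype(np.float64)); print(n,np.round(r[0],2),round(r[1],2),np.abs(A-B).mean().round(1))
print(job_done())
E
```

```text
tin [0.02 0.  ] 1.0 0.5
box [0.04 0.25] 0.77 4.6
plates [0.16 0.05] 0.55 15.1
the job is handed in; nothing more can be done
None
```

Both cups are hanging by their slots on the free hook, mouths facing the way it points, and the job is handed in. I lifted the big blue cup out of the rack from above. I set it down on the plank, took it again at about 50° and hung it. Then I hung the small yellow cup in front of it, with its bowl inside the big one. The whole job took about 33 s.

**What the last checks showed**
- **Hanging:** the red hook tip showed through both slots before each release. Two sets of pictures about 0.9 s apart matched, so the cups are at rest. The gripper is well clear of them.
- **Tilt:** blue leans about 10° and yellow about 12°.
- **Plates, tin cup, glass box:** the tin cup's picture matches the start. The plates and glass box show at most a quarter-pixel shift. I put those lower match scores down to changed shadows and the cup missing from the rack; both plates were standing in the last view.

**What was not perfect:** the small cup leans out slightly more than the big one. Its handle stands roughly 5–8 mm off the big cup's at bowl height, so it is nested but not fully flush. I left it that way.

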